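Clear the chopping board and stand ready with the rolling pin

ROBOT

A 7-joint arm with a two-finger parallel gripper is mounted at the origin on the work surface. World frame = base frame: x ahead of the robot, y to its left, z up, the work surface at z = 0. Lengths are in mm, angles in rad, forces in N, time in s.
With the tool pointing down it reaches from about 350 to 900 mm from the base axis. Payload 8.1 kg.
Tool frame: the origin (TCP) lies midway between the tips of the shut fingers; the grasp point (between the pads) lies 19 mm behind it; y points along the fingers, z is the direction in which the jaws open and shut, and the axes are right-handed (so a half turn about y gives the same grasp; the last joint's range is limited). The gripper opens to 92 mm and grips with 3 to 60 N. Pads are 19 mm wide; open, the fingers measure 130 mm over their backs; the gripper's body (75 mm by 190 mm) begins 47 mm behind the grasp point.
Start: joints at [1.227, 0.434, 0.025, 1.573, -0.012, 1.134, -0.075], TCP at [149.025, -606.987, 226.742] pointing down, gripper open.
Joint ranges: [-2.62, 2.62], [-0.44, 2.09], [-1.27, 1.32], [0.08, 2.57], [-1.32, 4.46], [0.12, 2], [-2.74, 2.74]. Speed limits (rad/s): [2.22, 2.22, 3.01, 3.01, 3.14, 3.14, 3.14].

INTERFACE

Orientations are given as [roll, pitch, yaw] about the fixed x, y, z axes, in that order (R = Rz(yaw) Ry(pitch) Rx(roll)).
In Python, from plant import robot gives the robot as it stands.
- The arm moves only by the tool servo_tool, never from a script. Its argument "steps" is text: rows parted by semicolons, each of 6 numbers parted by spaces: the shift along the tool's x, y, z in m, then the turn, a rotation vector about the tool's x, y, z in degrees. In form: dx dy dz wx wy wz; .... A call has 1 to 12 rows; each row shifts and turns the pose as measured when the row begins, along the tool's axes as they then stand; what a row does not reach is not made up. A row lasts 1/12 s, in which the tool goes at most 41.7 mm and 7.16 degrees, less where a joint would pass 70% of its speed; a pose out of reach is approached as far as the arm can. A call with a gripper value outside its range is refused whole. "grip" is the finger opening in m, from 0 to 0.0918, set as the call begins (left out, the last holds). The fingers move at their own pace and stop on an object; the grip force is fixed at half the most. Time passes only in rows, so rows that do not move let the fingers close. It gives the time, the measured TCP pose, the force and the opening at its end, in the units of the state.
- robot.get_state(): the state, without advancing time (a new reading comes with each control period).
- robot.camera(name): name is "scene" or "top"; returns a dict with "image" (480x640x3 uint8, red, green, blue), "fx", "fy", "cx", "cy" (pixels), "distortion" ([k1, k2, p1, p2, k3] as OpenCV has them; the pictures are not rectified), "extrinsics" (4x4, takes a point from camera to world coordinates). Camera axes: x right, y up, looking along -z (the intrinsics and any distortion apply to the point x, -y, -z); pixel columns grow to the right and rows downward; lengths in mm; the calibration is good to about 2 mm. A picture is of the moment at which its call begins. There is no depth.
- robot.hand_in(): hands the job in, once; it reports no verdict.
The state is a dict: "clock": time; "qpos": joint angles; "qd": joint speeds; "joint_efforts": joint torques, N m; "tool_pos": TCP position; "tool_rot": TCP orientation; "wrist_force": force on the tool from outside, world axes, zero at the start; "ft_torque": the same for the moment, N m; "grip_width": finger opening in mm.
Only numpy, scipy, OpenCV 4.12 (cv2) and the standard library are available. Lean on these libraries where they do the work, as an engineer would, in place of code of your own. Each camera call takes 0.05 s, during which the arm holds its last target.

TASK

Get the round chopping board ready for rolling: first lift the kettle off it by its handle and set it down gently, upright, in the middle of the tray, and let go of it. Then draw the rolling pin out of its bamboo tube, turn it level, and hold it still over the middle of the board, about a hand's breadth (10 cm) above the wood; finish while still holding it there, resting on nothing. Keep the kettle upright throughout, leave the turner in its tube, and leave the bowl and the jar where they stand.

Things in the scene. Friction and masses are not known exactly. Their poses are not given: they have to be found in the camera images.
- board: thick round wooden chopping board with dark bark round its side, 250 mm across, 45 mm thick, fixed on the table; origin at the centre of its underside (table level), so the top is 45 mm above the origin
- tray: rectangular blue enamel tray with a red rim, 260 (its x) by 220 (its y) mm, floor 4 mm thick, rim 6 mm wide and 16 mm high, fixed on the table; origin at the centre of its underside. It stands to one side of the board, left or right
- kettle: white enamel kettle, 120 mm across at its widest, foot 94 mm across, 88 mm to the shoulder, lid and black knob up to 114 mm, about 0.45 kg, standing loose on the board; origin at the centre of its foot, z up, x towards the spout (which reaches 100 mm from the axis). A rigid arched handle stands over it in the x-z plane, legs at x = +-51 mm
- kettle_grip (a point): middle of the handle's straight wooden grip: a bar of 16 mm diameter, 60 mm long, lying level along the kettle's x axis, its centre line 155 mm above the kettle's foot; axes as the kettle's. Free space below it down to the lid knob (41 mm below)
- stand: bamboo utensil stand on the other side of the board: a dark plank 84 (its x) by 190 (its y) by 14 mm with two upright bamboo tubes at y = +50 and -50 mm; tubes 52 mm outside (bands 55 mm), 40 mm bore, inner floor 18 mm and mouth 114 mm above the table; fixed on the table; origin at the centre of the plank's underside
- pin: wooden rolling pin, 280 mm long, round, 24 mm diameter from 90 to 190 mm along it and tapering to 16 mm at both ends, about 0.11 kg; it stands loose in one of the two tubes (either one), upright or leaning by up to 12 degrees in any direction. Origin at the centre of its lower end, z along its length towards the upper end (at the start about 298 mm above the table)
- pin_mid (a point): the middle of the rolling pin (also its centre of mass), 140 mm from either end; axes as the pin's
- turner: dark wooden turner standing loose in the other tube: round handle 16 mm diameter, flat blade 46 mm wide and 8 mm thick at the top, 188 mm long over all; origin at the lower end of its handle, z along it upward; it may lean a little. Leave it in its tube
- bowl: steel bowl, 110 mm across, 45 mm high, standing on the table beyond the board; origin at the centre of its foot. Leave it
- jar: amber glass jar with a steel cap, 60 mm across, 85 mm high, standing on the table beyond the board; origin at the centre of its foot. Leave it
Mind the look-alikes: they are no part of the job. There is more than one size of the turner; the one meant has the size given above. Leave any green look-alike of the kettle alone.

How it is judged:
By the outcome, as a careful person would: the job done as asked, in the order asked, and still so for the second after the job is handed in, while the arm keeps its last pose, push and grip.
It also fails if it takes over 64 s, if anything falls off the work surface, if the arm or the gripper's body presses on something with over 40 N, if the wrist force passes 120 N, or if a joint passes its speed limit or range.

## Working session

There is one attempt and no reset: what is moved stays moved. The work goes in short steps, Python scripts to look and compute and a tool call to move; the robot and the scene stay as the last step left them, time stands still between calls to the robot, and variables do not carry over. Pictures are saved under pics/ and viewed, and the job is handed in when it is done.

Besides the shell and the picture viewer there is one more tool, called as name(argument=value, ...) on one line, values as JSON. servo_tool: Moves the arm, as the interface text tells. Its arguments: {"type":"object","properties":{"steps":{"type":"string"},"grip":{"type":"number"}},"required":["steps"]}

```bash
ls; mkdir -p pics; python3 - <<'E'
from plant import robot
import cv2,pickle
s=robot.get_state();print({k:s[k] for k in('clock','tool_pos','tool_rot','wrist_force','grip_width')})
for n in('scene','top'):
    c=robot.camera(n);cv2.imwrite(f'pics/{n}0.png',c['image'][:,:,::-1]);pickle.dump(c,open(f'{n}0.pkl','wb'))
    print(n,c['fx'],c['cx'],c['cy'],c['distortion'],c['extrinsics'])
E
```

```text
pics
{'clock': 0.0, 'tool_pos': array([ 148.8512774 , -606.45213864,  225.91746117]), 'tool_rot': array([-1.57245871e+00, -1.51768926e-04, -2.90091324e+00]), 'wrist_force': array([-0.65888969, -0.07052886,  0.01282855]), 'grip_width': 91.99240411318043}
scene 473.60339595893396 325.36429083700665 237.12666472407273 [-0.1024173  0.         0.         0.         0.       ] [[ 4.75063326e-01 -6.05845534e-01  6.38173977e-01  1.11763960e+03]
 [ 8.79946062e-01  3.24503123e-01 -3.46976441e-01 -3.45801930e+02]
 [ 3.12467816e-03  7.26394460e-01  6.87270925e-01  8.35213059e+02]
 [ 0.00000000e+00  0.00000000e+00  0.00000000e+00  1.00000000e+00]]
top 500.7455580371969 320.2379229161399 228.0799479584963 [-0.00279749  0.          0.          0.          0.        ] [[ 1.63193985e-02  9.86244009e-01 -1.64488397e-01  2.50576829e+02]
 [-9.99845988e-01  1.71588943e-02  3.68397774e-03  1.66848690e+01]
 [ 6.45574000e-03  1.64402944e-01  9.86372138e-01  1.31293412e+03]
 [ 0.00000000e+00  0.00000000e+00  0.00000000e+00  1.00000000e+00]]
```

View pics/scene0.png

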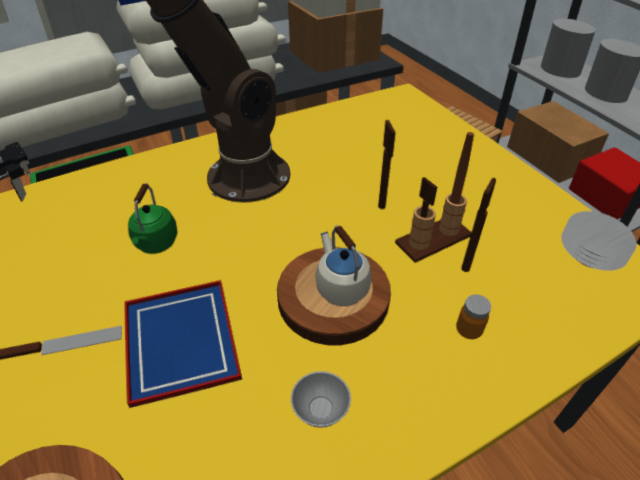

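View pics/top0.png

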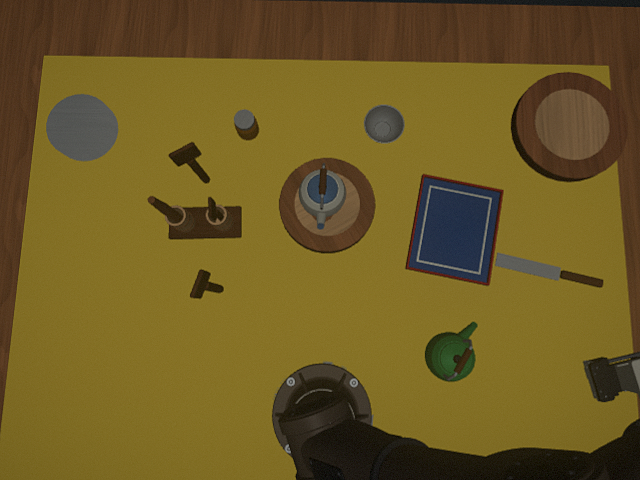

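```bash
cat > h.py <<'E'
import numpy as np,cv2,pickle
def load(n,i=0): return pickle.load(open(f'{n}{i}.pkl','rb'))
def ray(c,uv):
    K=np.array([[c['fx'],0,c['cx']],[0,c['fy'],c['cy']],[0,0,1]])
    p=cv2.undistortPoints(np.array([[uv]],float),K,np.array(c['distortion'],float))[0,0]
    E=np.array(c['extrinsics']);d=E[:3,:3]@np.array([p[0],-p[1],-1.]);return E[:3,3],d/np.linalg.norm(d)
def plane(c,uv,z):
    o,d=ray(c,uv);return o+d*(z-o[2])/d[2]
def tri(c1,u1,c2,u2):
    o1,d1=ray(c1,u1);o2,d2=ray(c2,u2)
    t=np.linalg.lstsq(np.c_[d1,-d2],o2-o1,rcond=None)[0]
    a,b=o1+d1*t[0],o2+d2*t[1];return (a+b)/2,np.linalg.norm(a-b)
def proj(c,P):
    E=np.array(c['extrinsics']);q=E[:3,:3].T@(np.array(P,float)-E[:3,3])
    K=np.array([[c['fx'],0,c['cx']],[0,c['fy'],c['cy']],[0,0,1]])
    return cv2.projectPoints(np.array([[q[0],-q[1],-q[2]]]),np.zeros(3),np.zeros(3),K,np.array(c['distortion'],float))[0][0,0]
def crop(c,x0,y0,w,h,s,fn):
    im=cv2.resize(c['image'][y0:y0+h,x0:x0+w,::-1],None,fx=s,fy=s,interpolation=cv2.INTER_CUBIC)
    im=cv2.convertScaleAbs(im,alpha=1.6)
    for k in range(0,w,20): cv2.putText(im,str(x0+k),(k*s,8),0,.32,(255,255,255),1);cv2.line(im,(k*s,0),(k*s,h*s),(255,255,255) if 0 else (90,90,90),1)
    for k in range(0,h,20): cv2.putText(im,str(y0+k),(0,k*s+8),0,.32,(255,255,255),1);cv2.line(im,(0,k*s),(w*s,k*s),(90,90,90),1)
    cv2.imwrite(fn,im)
E
python3 - <<'E'
from h import *
t=load('top');s=load('scene')
crop(t,140,130,160,120,5,'pics/t_stand.png');crop(s,370,110,140,180,3,'pics/s_stand.png')
crop(t,270,150,120,110,5,'pics/t_ket.png');crop(s,270,200,130,150,4,'pics/s_ket.png')
E
```

```text
(no output)
```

View pics/t_stand.png

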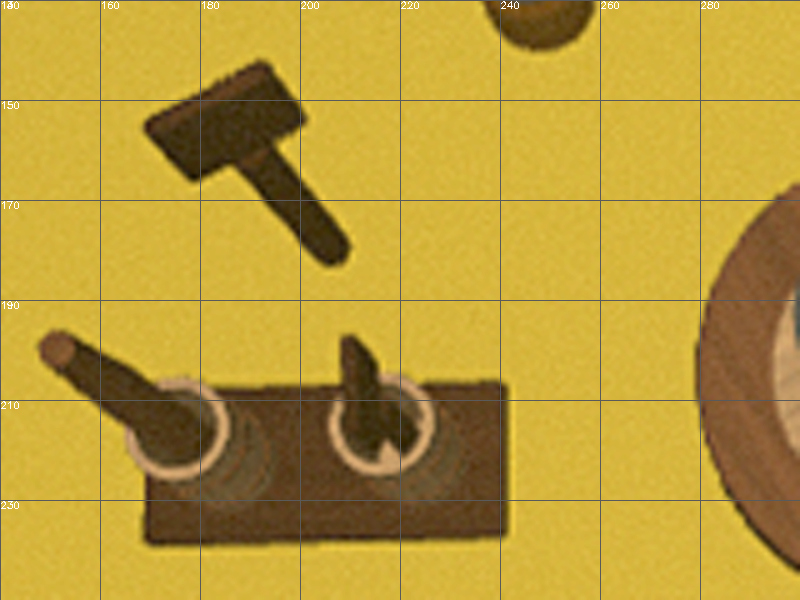

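View pics/s_stand.png

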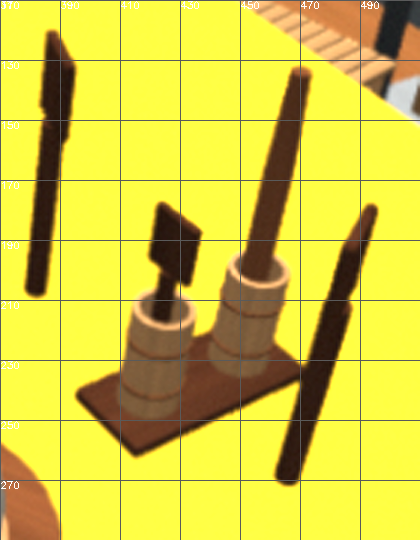

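View pics/t_ket.png

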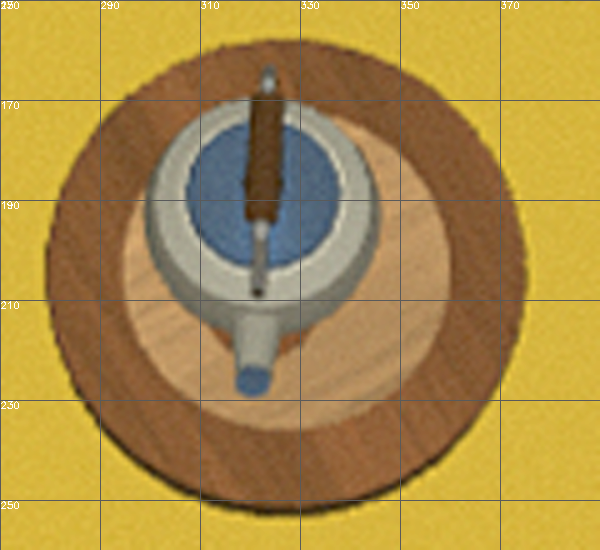

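View pics/s_ket.png

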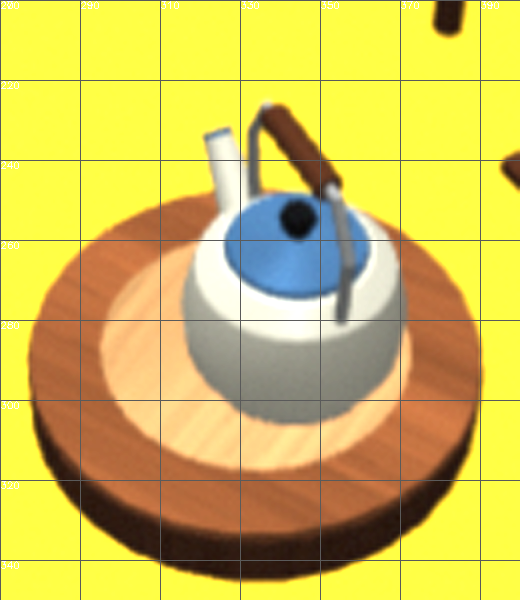

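```bash
python3 - <<'E'
from h import *
np.set_printoptions(precision=1,suppress=True)
t=load('top');s=load('scene')
a=tri(t,(322.2,193.5),s,(337.8,227.5));b=tri(t,(323.2,169),s,(352.5,246.5));print('grip',a,b,np.linalg.norm(a[0]-b[0]))
for uv in((322.2,193.5),(323.2,169)):print('grip plane200',plane(t,uv,200))
for uv in((337.8,227.5),(352.5,246.5)):print(plane(s,uv,200))
print('pin top',tri(t,(151,199.5),s,(470.5,133.5)))
# pin lines: tube mouths
print('tubeL mouth',plane(t,(175.3,215.2),114),plane(s,(455.7,200.5),114))
print('tubeR mouth',plane(t,(215.8,214.3),114),plane(s,(424,211.7),114))
for n,uv in {'pl1':(169,238.5),'pl2':(241,237.2),'pl3':(241,206.5),'pl4':(169.5,207.5)}.items():print(n,plane(t,uv,14))
print('turner top',tri(t,(208.5,197.5),s,(425,178)))
print('tallA',plane(t,(207,181),0),plane(s,(466,269),0),'top',tri(t,(188,154),s,(493,185)))
print('tallB',plane(t,(222,288),0),plane(s,(381.5,206),0),'top',tri(t,(201,284),s,(389,133)))
# board top ellipse
for nm,c,hs in(('t',t,None),('s',s,None)):
    im=c['image'];hsv=cv2.cvtColor(im,cv2.COLOR_RGB2HSV)
# tray corners: red mask
for nm,c in(('t',t),('s',s)):
    im=c['image'].astype(int);m=((im[...,0]>1.6*im[...,1])&(im[...,0]>1.6*im[...,2])|(im[...,2]>1.3*im[...,0])).astype(np.uint8)
    x0,x1,y0,y1=(395,515,165,295) if nm=='t' else (115,250,275,410)
    mm=np.zeros_like(m);mm[y0:y1,x0:x1]=m[y0:y1,x0:x1]
    cn=max(cv2.findContours(mm,0,2)[0],key=cv2.contourArea)
    ap=cv2.approxPolyDP(cn,6,True)[:,0];print(nm,ap.tolist())
    P=np.array([plane(c,p,16) for p in ap]);print(P,P.mean(0))
E
```

```text
grip (array([515.9,   9.4, 201.1]), np.float64(0.08176253297605834)) (array([574.4,   8.3, 199.1]), np.float64(0.8348027346017566)) 58.51649005729791
grip plane200 [516.2   9.4 200. ]
grip plane200 [573.9   8.  200. ]
[514.9  10.  200. ]
[575.3   8.3 200. ]
pin top (array([474.8, 365.9, 295.3]), np.float64(1.4959264804338877))
tubeL mouth [476.2 365.4 114. ] [483.7 360.3 114. ]
tubeR mouth [480.1 267.1 114. ] [481.1 265.3 114. ]
pl1 [432.7 407.   14. ]
pl2 [439.4 219.   14. ]
pl3 [521.4 222.4  14. ]
pl4 [515.4 411.1  14. ]
turner top (array([491. , 253. , 225.5]), np.float64(19.911047106274307))
tallA [592.9 319.2   0. ] [601.6 322.6   0. ] top (array([596.6, 317.2, 249.1]), np.float64(24.240559590256403))
tallB [307.  264.9   0. ] [305.2 272.2   0. ] top (array([305.8, 268.3, 232.3]), np.float64(4.301709558803977))
t [[423, 174], [406, 268], [488, 284], [502, 190]]
[[ 618.4 -260.9   16. ]
 [ 365.7 -212.4   16. ]
 [ 327.9 -424.    16. ]
 [ 578.2 -471.2   16. ]] [ 472.6 -342.1   16. ]
s [[219, 280], [125, 301], [130, 406], [240, 378]]
[[ 367.7 -217.    16. ]
 [ 328.2 -426.8   16. ]
 [ 588.7 -472.4   16. ]
 [ 627.6 -265.8   16. ]] [ 478.1 -345.5   16. ]
```

```bash
cat > g.py <<'E'
import sys,json,numpy as np
from scipy.spatial.transform import Rotation as R
from plant import robot
def go(pos,x=None,z=None,y=None):
    """target TCP pos; tool axes"""
    s=robot.get_state();M=R.from_euler('xyz',s['tool_rot']).as_matrix();p=np.array(s['tool_pos'])
    np.set_printoptions(precision=3,suppress=True)
    rec={k:np.array(s[k]).tolist() for k in('clock','qpos','tool_pos','tool_rot')};open('log.jsonl','a').write(json.dumps(rec)+'\n')
    print('t %.2f'%s['clock'],'q',np.array(s['qpos']),'p',p,'F',np.array(s['wrist_force']),'w %.1f'%s['grip_width'])
    print('x',M[:,0],'y',M[:,1],'z',M[:,2])
    if pos is not None: print('shift m',M.T@(np.array(pos)-p)/1000)
    if y is not None:
        y=np.array(y,float);y/=np.linalg.norm(y);z=np.array(z,float);z-=y*(y@z);z/=np.linalg.norm(z)
        T=np.c_[np.cross(y,z),y,z];print('turn deg',np.degrees(R.from_matrix(M.T@T).as_rotvec()))
    return s
E
python3 - <<'E'
from g import *
go((545,9,300),y=(0,0,-1),z=(-.019,-1,0))
from h import *
t=load('top');s=load('scene')
# board ellipse (top face edge vs yellow): non-yellow blob in top
for nm,c,box in(('t',t,(275,155,380,256)),('s',s,(272,240,395,345))):
    hsv=cv2.cvtColor(c['image'],cv2.COLOR_RGB2HSV);x0,y0,x1,y1=box
    m=(((hsv[...,0]<20))&(hsv[...,2]>70)).astype(np.uint8)
    mm=np.zeros_like(m);mm[y0:y1,x0:x1]=m[y0:y1,x0:x1]
    cn=max(cv2.findContours(mm,0,1)[0],key=cv2.contourArea);e=cv2.fitEllipse(cv2.convexHull(cn));print(nm,e,plane(c,e[0],45))
    P=np.array([plane(c,p[0].astype(float),45) for p in cv2.convexHull(cn)]);(cx,cy),r=cv2.minEnclosingCircle(P[:,:2].astype(np.float32));print(cx,cy,r)
E
```

```text
t 0.10 q [ 1.227  0.435  0.025  1.574 -0.012  1.134 -0.075] p [ 148.862 -606.534  226.018] F [0.356 0.253 0.354] w 91.8
x [-0.971 -0.238  0.   ] y [-0.     0.001 -1.   ] z [ 0.238 -0.971 -0.001]
shift m [-0.531 -0.073 -0.503]
turn deg [ 0.08  14.878  0.019]
t ((326.6860046386719, 204.1129913330078), (92.91642761230469, 95.35741424560547), 97.94258117675781) [525.182  -3.71   45.   ]
526.7855834960938 -3.5293805599212646 123.93560028076172
s ((333.26092529296875, 290.2570495605469), (86.1787109375, 113.71185302734375), 91.4457778930664) [539.806 -11.535  45.   ]
532.0303955078125 -6.9954304695129395 125.37639617919922
```

servo_tool(steps="0 -0.025 0 0 5 0; 0 -0.025 0 0 5 0; 0 -0.025 0 0 5 0")

```text
clock: 0.35
tool_pos: [147.5, -602.7, 295.3]
tool_rot: [-1.586, -0.005, 3.114]
wrist_force: [-0.5, 0.1, 0.1]
grip_width: 91.9
```

servo_tool(steps="-0.022 0 -0.033 0 0 0; -0.022 0 -0.033 0 0 0; -0.022 0 -0.033 0 0 0; -0.022 0 -0.033 0 0 0; -0.022 0 -0.033 0 0 0; -0.022 0 -0.033 0 0 0; -0.022 0 -0.033 0 0 0; -0.022 0 -0.033 0 0 0; -0.022 0 -0.033 0 0 0")

```text
clock: 1.1
tool_pos: [356.3, -310.7, 299.4]
tool_rot: [-1.576, -0.009, 3.089]
wrist_force: [2.1, -0.4, 0.1]
grip_width: 92.0
```

```bash
python3 - <<'E'
from g import *
go((545,9,300),y=(0,0,-1),z=(-.019,-1,0))
E
```

```text
t 1.10 q [ 0.707  0.141 -0.118  1.799  0.017  1.212 -1.039] p [ 356.346 -310.735  299.394] F [ 2.1   -0.437  0.095] w 92.0
x [-0.999  0.052  0.009] y [-0.008  0.006 -1.   ] z [-0.052 -0.999 -0.005]
shift m [-0.172 -0.    -0.329]
turn deg [ 0.315 -1.919  0.488]
```

servo_tool(steps="-0.019 0 -0.034 0 -0.4 0; -0.019 0 -0.034 0 -0.4 0; -0.019 0 -0.034 0 -0.4 0; -0.019 0 -0.034 0 -0.4 0; -0.017 0 -0.034 0 -0.3 0; -0.017 0 -0.034 0 0 0; -0.017 0 -0.034 0 0 0; -0.017 0 -0.034 0 0 0; -0.015 0 -0.03 0 0 0; -0.01 0 -0.02 0 0 0; 0 0 0 0 0 0")

```text
clock: 2.02
tool_pos: [540.4, 33.5, 297.7]
tool_rot: [-1.581, -0.011, 3.134]
wrist_force: [0.6, 0.9, 0.8]
grip_width: 91.9
```

```bash
python3 - <<'E'
from g import *
go((545,9,300),y=(0,0,-1),z=(-.019,-1,0))
E
```

```text
t 2.02 q [ 0.148  0.285 -0.389  1.635  0.1    1.251 -1.838] p [540.432  33.474 297.677] F [0.578 0.877 0.849] w 91.9
x [-1.     0.008  0.011] y [-0.011  0.01  -1.   ] z [-0.008 -1.    -0.01 ]
shift m [-0.005 -0.003  0.024]
turn deg [0.566 0.627 0.619]
```

servo_tool(steps="-0.002 0.01 0.012 0.3 0.3 0.3; -0.002 0.02 0.012 0.2 0.3 0.3; 0 0.02 0 0 0 0; 0 0.01 0 0 0 0; 0 0 0 0 0 0")

```text
clock: 2.43
tool_pos: [543.8, 10.9, 234.5]
tool_rot: [-1.572, -0.001, 3.129]
wrist_force: [-0.6, -0.5, -0.1]
grip_width: 91.7
```

```bash
python3 - <<'E'
from g import *
go((545,9,181),y=(0,0,-1),z=(-.019,-1,0))
from h import *
for n in('scene','top'):
    c=robot.camera(n);pickle.dump(c,open(n+'1.pkl','wb'));cv2.imwrite(f'pics/{n}1.png',c['image'][:,:,::-1])
E
```

```text
t 2.43 q [ 0.168  0.328 -0.373  1.736  0.13   1.103 -1.829] p [543.798  10.946 234.499] F [-0.596 -0.533 -0.073] w 91.7
x [-1.     0.013  0.001] y [-0.001  0.001 -1.   ] z [-0.013 -1.    -0.001]
shift m [-0.001  0.053  0.002]
turn deg [0.074 0.34  0.066]
```

View pics/scene1.png

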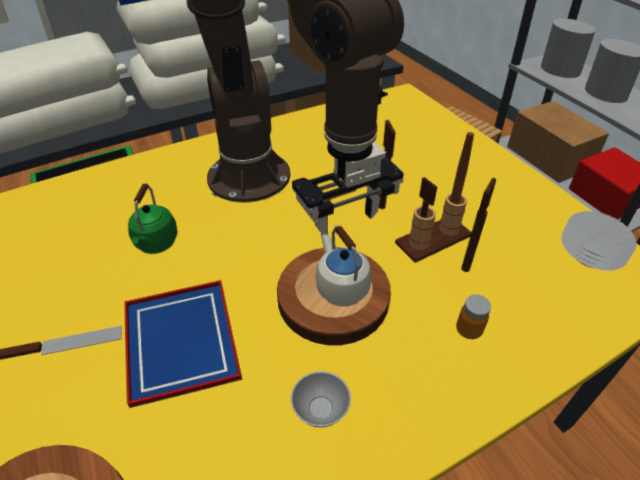

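servo_tool(steps="0 0.014 0.001 0 0.3 0; 0 0.014 0.001 0 0 0; 0 0.013 0 0 0 0; 0 0.01 0 0 0 0; 0 0 0 0 0 0; 0 0 0 0 0 0")

```text
clock: 3.03
tool_pos: [549.1, 10.3, 191.1]
tool_rot: [-1.574, 0.012, 3.123]
wrist_force: [0.1, 0.1, -0.4]
grip_width: 91.8
```

```bash
python3 - <<'E'
from g import *
go((545,9,181),y=(0,0,-1),z=(-.019,-1,0))
E
```

```text
t 3.03 q [ 0.162  0.369 -0.366  1.794  0.154  0.994 -1.853] p [549.139  10.33  191.063] F [ 0.146  0.06  -0.356] w 91.8
x [-1.     0.018 -0.012] y [ 0.012  0.003 -1.   ] z [-0.018 -1.    -0.003]
shift m [0.004 0.01  0.001]
turn deg [ 0.166  0.038 -0.699]
```

servo_tool(steps="0.002 0.006 0.001 0.1 0 -0.4; 0.002 0.006 0 0 0 -0.3; 0 0 0 0 0 0; 0 0 0 0 0 0")

```text
clock: 3.37
tool_pos: [546.3, 9.6, 180.6]
tool_rot: [-1.572, 0.003, 3.123]
wrist_force: [-0.3, 0.3, 0.1]
grip_width: 92.1
```

```bash
python3 - <<'E'
from g import *
go((545,9,181),y=(0,0,-1),z=(-.019,-1,0))
E
```

```text
t 3.37 q [ 0.16   0.381 -0.364  1.805  0.159  0.982 -1.858] p [546.329   9.648 180.626] F [-0.335  0.344  0.075] w 92.1
x [-1.     0.018 -0.003] y [ 0.003  0.001 -1.   ] z [-0.018 -1.    -0.001]
shift m [ 0.001 -0.     0.001]
turn deg [ 0.072  0.036 -0.143]
```

servo_tool(steps="0 0 0 0 0 0; 0 0 0 0 0 0; 0 0 0 0 0 0; 0 0 0 0 0 0; 0 0 0 0 0 0; 0 0 0 0 0 0; 0 0 0 0 0 0; 0 0 0 0 0 0; 0 0 0 0 0 0", grip=0.0)

```text
clock: 4.12
tool_pos: [546.8, 9.8, 181.5]
tool_rot: [-1.572, 0.004, 3.123]
wrist_force: [-0.5, -0.9, -0.3]
grip_width: 36.2
```

servo_tool(steps="0 0 0 0 0 0; 0 0 0 0 0 0; 0 0 0 0 0 0; 0 0 0 0 0 0; 0 0 0 0 0 0; 0 0 0 0 0 0")

```text
clock: 4.62
tool_pos: [546.8, 8.7, 181.4]
tool_rot: [-1.571, 0.004, 3.122]
wrist_force: [-0.3, -1.5, 1.0]
grip_width: 15.1
```

servo_tool(steps="0 0 0 0 0 0; 0 -0.005 0 0 0 0; 0 -0.008 0 0 0 0; 0 -0.01 0 0 0 0; 0 -0.01 0 0 0 0; 0 -0.01 0 0 0 0; 0 -0.008 0 0 0 0; 0 -0.004 0 0 0 0; 0 0 0 0 0 0")

```text
clock: 5.37
tool_pos: [544.9, 9.5, 241.4]
tool_rot: [-1.572, -0.0, 3.124]
wrist_force: [0.3, 0.8, -5.1]
grip_width: 15.1
```

```bash
python3 - <<'E'
from g import *
go((474,-342,235),y=(0,0,-1),z=(-.019,-1,0))
from h import *
for n in('scene','top'):
    c=robot.camera(n);pickle.dump(c,open(n+'2.pkl','wb'));cv2.imwrite(f'pics/{n}2.png',c['image'][:,:,::-1])
E
```

```text
t 5.37 q [ 0.171  0.323 -0.372  1.725  0.128  1.118 -1.829] p [544.852   9.502 241.381] F [ 0.286  0.807 -5.079] w 15.1
x [-1.     0.018  0.   ] y [-0.     0.001 -1.   ] z [-0.018 -1.    -0.001]
shift m [0.065 0.006 0.353]
turn deg [0.056 0.057 0.009]
```

View pics/scene2.png

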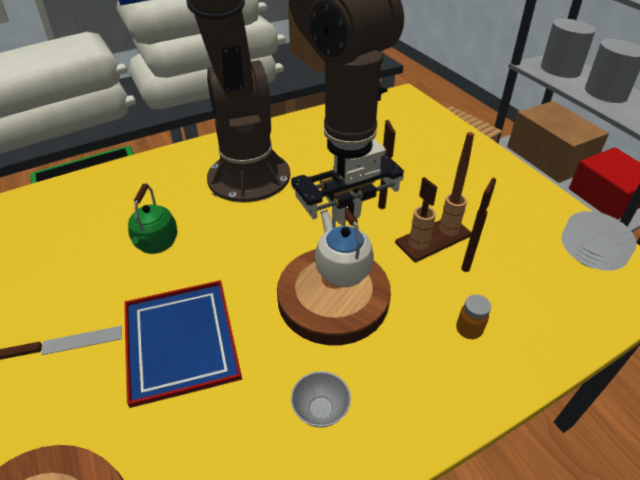

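servo_tool(steps="0.001 0 0.006 0 0 0; 0.002 0 0.012 0 0 0; 0.004 0 0.018 0 0 0; 0.004 0 0.02 0 0 0; 0.004 0 0.02 0 0 0; 0.004 0 0.02 0 0 0; 0.004 0 0.02 0 0 0; 0.004 0 0.02 0 0 0; 0.004 0 0.02 0 0 0; 0.004 0 0.02 0 0 0")

```text
clock: 6.3
tool_pos: [499.4, -177.1, 234.7]
tool_rot: [-1.573, -0.011, 3.129]
wrist_force: [0.4, -0.1, -4.8]
grip_width: 14.8
```

```bash
python3 - <<'E'
from g import *
go((474,-342,235),y=(0,0,-1),z=(-.019,-1,0))
E
```

```text
t 6.30 q [ 0.469  0.302 -0.294  1.764  0.097  1.101 -1.441] p [ 499.386 -177.088  234.74 ] F [ 0.439 -0.078 -4.834] w 14.8
x [-1.     0.013  0.011] y [-0.011  0.002 -1.   ] z [-0.013 -1.    -0.002]
shift m [ 0.023 -0.     0.165]
turn deg [0.126 0.347 0.64 ]
```

servo_tool(steps="0.002 0 0.019 0 0 0.2; 0.003 0 0.019 0 0 0.2; 0.003 0 0.019 0 0 0.1; 0.003 0 0.019 0 0 0; 0.003 0 0.019 0 0 0; 0.003 0 0.017 0 0 0; 0.002 0 0.012 0 0 0; 0.002 0 0.008 0 0 0; 0 0 0.004 0 0 0; 0 0 0 0 0 0; 0 0 0 0 0 0")

```text
clock: 7.22
tool_pos: [461.2, -334.5, 228.9]
tool_rot: [-1.572, -0.015, 3.112]
wrist_force: [0.3, 0.7, -6.1]
grip_width: 15.0
```

```bash
python3 - <<'E'
from g import *
go((474,-342,145),y=(0,0,-1),z=(-.019,-1,0))
from h import *
for n in('scene','top'):
    c=robot.camera(n);pickle.dump(c,open(n+'3.pkl','wb'));cv2.imwrite(f'pics/{n}3.png',c['image'][:,:,::-1])
E
```

```text
t 7.22 q [ 0.69   0.365 -0.218  1.682  0.092  1.118 -1.155] p [ 461.189 -334.475  228.906] F [ 0.333  0.668 -6.077] w 15.0
x [-0.999  0.029  0.015] y [-0.015  0.002 -1.   ] z [-0.029 -1.    -0.001]
shift m [-0.014  0.084  0.007]
turn deg [ 0.073 -0.59   0.851]
```

View pics/scene3.png

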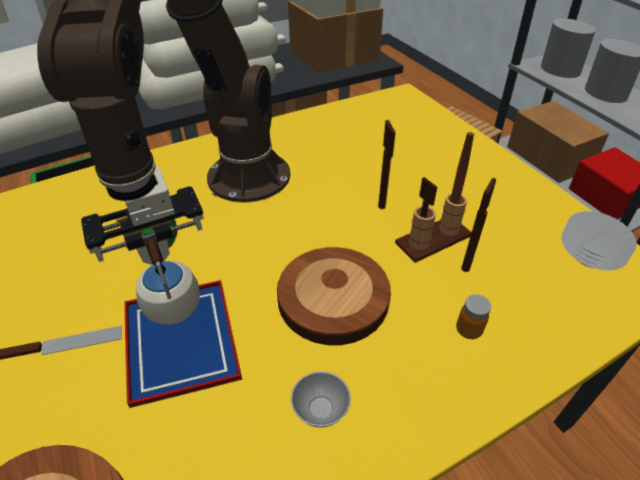

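View pics/top3.png

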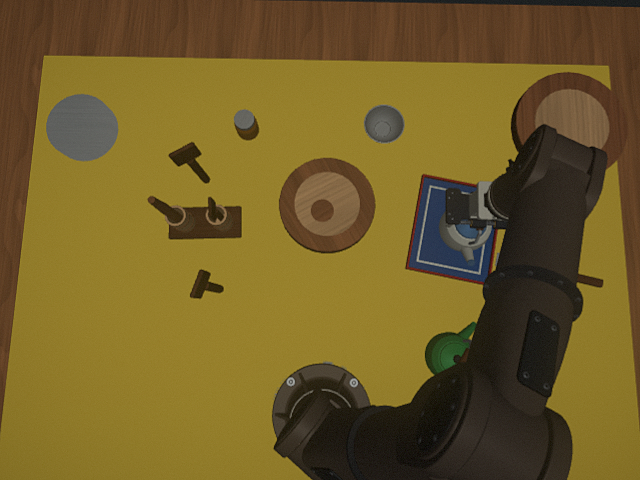

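servo_tool(steps="-0.004 0.008 0.002 0 0 0.3; -0.005 0.014 0.003 0 -0.3 0.3; -0.004 0.014 0.002 0 -0.2 0.2; 0 0.014 0 0 0 0; 0 0.01 0 0 0 0; 0 0.005 0 0 0 0; 0 0 0 0 0 0; 0 0 0 0 0 0")

```text
clock: 7.98
tool_pos: [479.6, -335.3, 159.9]
tool_rot: [-1.574, 0.005, 3.133]
wrist_force: [-1.2, -0.7, -5.4]
grip_width: 15.0
```

```bash
python3 - <<'E'
from g import *
go((474,-342,141),y=(0,0,-1),z=(-.019,-1,0))
E
```

```text
t 7.98 q [ 0.68   0.446 -0.221  1.743  0.11   0.962 -1.161] p [ 479.634 -335.267  159.934] F [-1.183 -0.746 -5.418] w 15.0
x [-1.     0.009 -0.005] y [ 0.005  0.003 -1.   ] z [-0.009 -1.    -0.003]
shift m [0.006 0.019 0.007]
turn deg [ 0.159  0.593 -0.265]
```

servo_tool(steps="0.003 0.003 0.004 0 0.2 -0.1; 0.003 0.003 0.003 0.1 0.2 -0.1; 0 0.003 0 0 0 0; 0 0.002 0 0 0 0; 0 0 0 0 0 0; 0 0 0 0 0 0")

```text
clock: 8.48
tool_pos: [473.9, -344.0, 150.2]
tool_rot: [-1.569, 0.004, 3.124]
wrist_force: [0.5, 0.3, -5.6]
grip_width: 14.8
```

```bash
python3 - <<'E'
from g import *
go((474,-342,141),y=(0,0,-1),z=(-.019,-1,0))
E
```

```text
t 8.48 q [ 0.691  0.455 -0.214  1.755  0.115  0.94  -1.158] p [ 473.876 -344.001  150.234] F [ 0.509  0.271 -5.643] w 14.8
x [-1.     0.017 -0.004] y [ 0.004 -0.002 -1.   ] z [-0.017 -1.     0.002]
shift m [-0.     0.009 -0.002]
turn deg [-0.09   0.107 -0.228]
```

servo_tool(steps="0 0.003 -0.001 0 0 -0.1; 0 0.002 0 0 0 -0.1; 0 0.001 0 0 0 0; 0 0.001 0 0 0 0; 0 0 0 0 0 0; 0 0 0 0 0 0")

```text
clock: 8.98
tool_pos: [474.5, -342.7, 142.9]
tool_rot: [-1.569, 0.001, 3.125]
wrist_force: [-0.4, 0.4, -5.4]
grip_width: 15.1
```

servo_tool(steps="0 0.001 0 0 0 0; 0 0.001 0 0 0 0; 0 0 0 0 0 0; 0 0 0 0 0 0")

```text
clock: 9.32
tool_pos: [474.6, -342.7, 140.8]
tool_rot: [-1.569, 0.001, 3.125]
wrist_force: [-0.1, -0.2, -6.3]
grip_width: 15.2
```

servo_tool(steps="0 0.001 0 0 0 0; 0 0 0 0 0 0; 0 0 0 0 0 0")

```text
clock: 9.57
tool_pos: [475.2, -343.6, 140.8]
tool_rot: [-1.567, 0.003, 3.124]
wrist_force: [-0.4, -0.4, -5.5]
grip_width: 15.1
```

servo_tool(steps="0 0.001 0 0 0 0; 0 0.001 0 0 0 0; 0 0 0 0 0 0")

```text
clock: 9.82
tool_pos: [476.1, -345.1, 140.5]
tool_rot: [-1.565, 0.006, 3.124]
wrist_force: [-0.3, 0.4, -4.6]
grip_width: 15.5
```

```bash
python3 - <<'E'
from g import *
go((474,-342,141),y=(0,0,-1),z=(-.019,-1,0))
from h import *
for n in('scene','top'):
    c=robot.camera(n);pickle.dump(c,open(n+'4.pkl','wb'));cv2.imwrite(f'pics/{n}4.png',c['image'][:,:,::-1])
crop(load('scene',4),90,220,170,190,4,'pics/s4c.png')
E
```

```text
t 9.82 q [ 0.686  0.467 -0.211  1.763  0.122  0.917 -1.166] p [ 476.14  -345.105  140.485] F [-0.304  0.432 -4.579] w 15.5
x [-1.     0.018 -0.006] y [ 0.006 -0.006 -1.   ] z [-0.018 -1.     0.006]
shift m [ 0.002 -0.001 -0.003]
turn deg [-0.348  0.065 -0.33 ]
```

View pics/s4c.png

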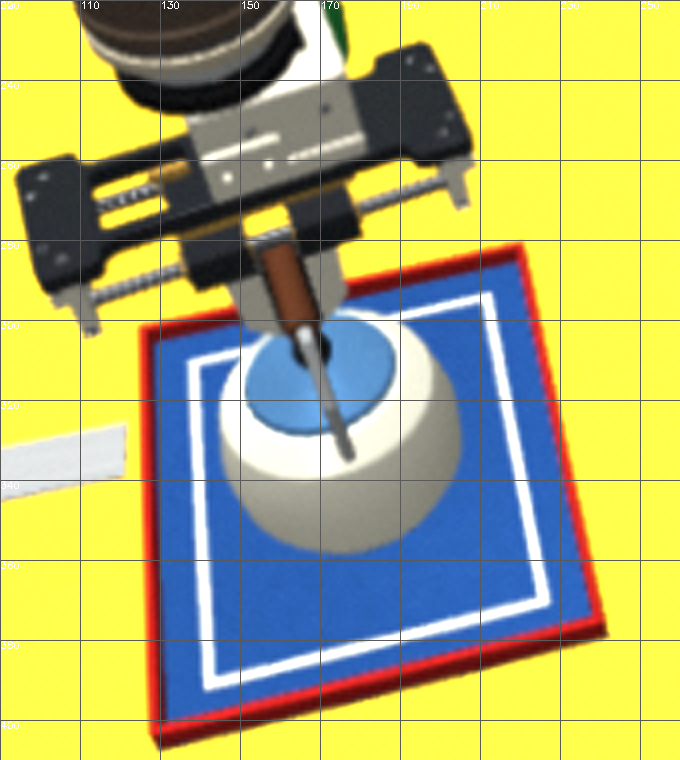

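```bash
python3 - <<'E'
from h import *
s=load('scene',4)
np.set_printoptions(precision=1,suppress=True)
for z in(118,112):print('knob plane',z,plane(s,(167,307),z))
for P in((475,-344,4),(474,-342,120)):print(P,proj(s,P))
# white rect corners
w=np.array([plane(s,p,4) for p in((137.5,310),(211,294),(226,370.5),(142,391))]);print(w,w.mean(0))
fl=plane(s,(172,358),4);print('foot front',fl)
o=np.array(s['extrinsics'])[:3,3];d=(np.array([475,-344])-o[:2]);d/=np.linalg.norm(d)
for z in (4,6,10): 
  P=np.array([475-47*d[0],-344-47*d[1],z]);print(z,proj(s,P))
E
```

```text
knob plane 118 [ 480.  -345.8  118. ]
knob plane 112 [ 474.6 -345.8  112. ]
(475, -344, 4) [179.8 338.7]
(474, -342, 120) [167.9 303.5]
[[ 356.1 -407.8    4. ]
 [ 388.7 -245.5    4. ]
 [ 591.8 -283.3    4. ]
 [ 559.9 -445.6    4. ]] [ 474.1 -345.6    4. ]
foot front [ 513.6 -371.9    4. ]
4 [186.3 355.8]
6 [186.1 355.3]
10 [185.6 354.2]
```

servo_tool(steps="0 0.002 0 0 0 0; 0 0.002 0 0 0 0; 0 0.002 0 0 0 0; 0 0 0 0 0 0")

```text
clock: 10.25
tool_pos: [478.1, -346.8, 141.1]
tool_rot: [-1.56, 0.012, 3.123]
wrist_force: [1.7, 1.0, -5.1]
grip_width: 15.2
```

servo_tool(steps="0.001 -0.001 -0.001 -0.3 0 -0.3; 0.001 0 -0.001 -0.3 0 -0.3; 0 0 0 0 0 0")

```text
clock: 10.5
tool_pos: [475.4, -343.5, 141.0]
tool_rot: [-1.573, -0.001, 3.124]
wrist_force: [0.1, -0.7, -6.4]
grip_width: 15.7
```

```bash
python3 - <<'E'
from g import *
go((474,-344,141),y=(0,0,-1),z=(-.019,-1,0))
E
```

```text
t 10.50 q [ 0.687  0.47  -0.212  1.756  0.118  0.93  -1.163] p [ 475.355 -343.533  140.96 ] F [ 0.145 -0.702 -6.41 ] w 15.7
x [-1.     0.018  0.001] y [-0.001  0.002 -1.   ] z [-0.018 -1.    -0.002]
shift m [ 0.001 -0.     0.   ]
turn deg [0.116 0.058 0.085]
```

servo_tool(steps="0 0.003 0 0 0 0; 0 0.003 0 0 0 0")

```text
clock: 10.67
tool_pos: [477.6, -344.1, 139.8]
tool_rot: [-1.57, 0.003, 3.124]
wrist_force: [-11.1, 6.0, 44.1]
grip_width: 15.2
```

```bash
python3 - <<'E'
from g import *
go((474,-344,141),y=(0,0,-1),z=(-.019,-1,0))
E
```

```text
t 10.67 q [ 0.686  0.471 -0.213  1.757  0.119  0.923 -1.164] p [ 477.636 -344.066  139.833] F [-11.112   6.038  44.105] w 15.2
x [-1.     0.018 -0.003] y [ 0.003 -0.    -1.   ] z [-0.018 -1.     0.   ]
shift m [ 0.004 -0.001 -0.   ]
turn deg [-0.018  0.066 -0.177]
```

servo_tool(steps="0 0 0 0 0 0; 0 0 0 0 0 0")

```text
clock: 10.83
tool_pos: [478.6, -344.5, 141.3]
tool_rot: [-1.569, 0.005, 3.124]
wrist_force: [-0.3, 1.2, -5.5]
grip_width: 15.3
```

servo_tool(steps="0 0 0 0 0 0; 0 0 0 0 0 0; 0 0 0 0 0 0; 0 0 0 0 0 0; 0 0 0 0 0 0; 0 0 0 0 0 0", grip=0.06)

```text
clock: 11.33
tool_pos: [479.3, -344.6, 140.5]
tool_rot: [-1.569, 0.006, 3.124]
wrist_force: [0.7, -0.2, -0.2]
grip_width: 50.4
```

servo_tool(steps="0 -0.005 0 0 0 0; 0 -0.015 0 0 0 0; 0 -0.025 0 0 0 0; 0 -0.03 0 0 0 0; 0 -0.03 0 0 0 0; 0 -0.03 0 0 0 0; 0 -0.03 0 0 0 0; 0 -0.03 0 0 0 0; 0 -0.02 0 0 0 0; 0 0 0 0 0 0")

```text
clock: 12.17
tool_pos: [476.3, -343.1, 367.3]
tool_rot: [-1.572, 0.003, 3.125]
wrist_force: [0.1, 0.1, 0.8]
grip_width: 59.7
```

```bash
python3 - <<'E'
from g import *
go(None)
from h import *
for n in('scene','top'):
    c=robot.camera(n);pickle.dump(c,open(n+'5.pkl','wb'));cv2.imwrite(f'pics/{n}5.png',c['image'][:,:,::-1])
E
```

```text
t 12.17 q [ 0.691  0.307 -0.217  1.423  0.063  1.417 -1.113] p [ 476.274 -343.051  367.282] F [0.121 0.149 0.832] w 59.7
x [-1.     0.017 -0.003] y [ 0.003  0.001 -1.   ] z [-0.017 -1.    -0.001]
```

View pics/scene5.png

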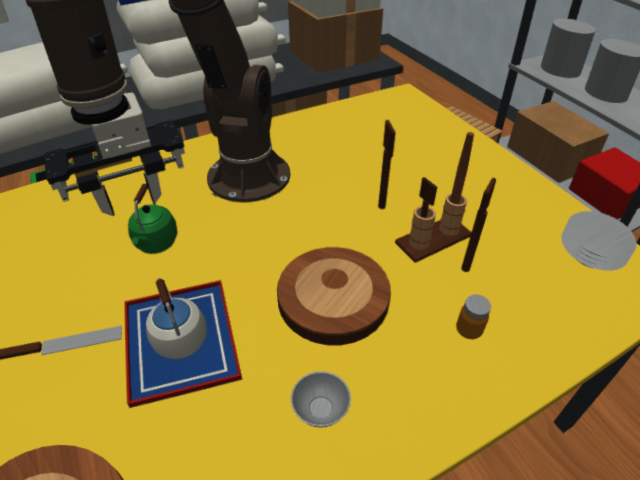

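```bash
cat > kin.py <<'E'
import numpy as np,json,itertools
from scipy.spatial.transform import Rotation as R
from scipy.optimize import least_squares
def fk(q,sg,P,full=False):
    o=P[:7];H,L1,L2,L3,a4,b4,a6,hx,L12=P[7:16]
    rot=lambda ax,i:R.from_euler(ax,sg[i]*(q[i]+o[i])).as_matrix()
    p=np.array([0,0,H]);M=rot('z',0);p=p+M@[hx,0,0]
    M=M@rot('y',1)@rot('z',2);p=p+M@[a4,0,L1];el=p
    M=M@rot('y',3);p=p+M@[b4,0,L2]
    M=M@rot('z',4);w=p;M=M@rot('y',5);p=p+M@[a6,0,L3]
    M=M@rot('z',6)
    # tool: y along approach (=flange z), z jaw (= flange x)
    T=np.c_[M[:,1],M[:,2],M[:,0]]
    return (p,T,el,w) if full else (p,T)
def load():
    D=[json.loads(l) for l in open('log.jsonl')]
    return [(np.array(d['qpos']),np.array(d['tool_pos']),R.from_euler('xyz',d['tool_rot']).as_matrix()) for d in D]
def res(P,sg,D,reg=True):
    r=[]
    for q,p,M in D:
        a,T=fk(q,sg,P);r+=list(a-p)+list(300*R.from_matrix(T.T@M).as_rotvec())
    P0=np.array([0]*7+[330,320,320,300,0,0,0,0,0])
    w=np.array([.0]*7+[.003]*9)
    return np.r_[r,w*(P-P0)*1]
E
python3 - <<'E'
from kin import *
D=load();print(len(D))
best=[]
for s in itertools.product((1,-1),repeat=4):
    sg=[s[0],1,s[1],1,s[2],1,s[3]]
    for o1 in(0,np.pi):
      for o7 in(0,np.pi):
        P0=np.array([o1,0,0,0,0,0,o7,330,320,320,300,0,0,0,0,0],float)
        f=least_squares(res,P0,args=(sg,D),max_nfev=60,x_scale=np.array([.1]*7+[50]*9));best.append((f.cost,sg,f.x))
best.sort(key=lambda b:b[0]);np.set_printoptions(precision=3,suppress=True)
for b in best[:6]:print(b)
E
```

```text
15
(np.float64(105.35297369612817), [-1, 1, -1, 1, -1, 1, -1], array([  0.083,  -0.005,   0.006,   0.061,   0.   ,  -0.056,  -3.058,
       253.45 , 568.444, 432.809, 358.752,  -6.42 , -18.455,  10.913,
        10.16 ,   0.   ]))
(np.float64(105.35297380060123), [-1, 1, -1, 1, -1, 1, -1], array([  0.083,  -0.005,   0.006,   0.061,   0.   ,  -0.056,   3.225,
       253.446, 568.444, 432.809, 358.748,  -6.421, -18.455,  10.912,
        10.16 ,   0.   ]))
(np.float64(107.84582698795741), [-1, 1, -1, 1, 1, 1, -1], array([   0.083,   -0.005,    0.006,    3.202,    0.   ,   -3.198,
         -3.058,  253.365,  568.439, -432.765,  358.67 ,   -6.376,
         18.487,   10.915,   10.16 ,    0.   ]))
(np.float64(553.3365080766403), [-1, 1, -1, 1, 1, 1, -1], array([ -0.153,  -0.65 ,   0.332,  -0.534,  -0.131,   1.167,   3.373,
       -67.807, 486.232, 155.856,  58.212, 349.305, 405.566, 194.51 ,
       186.896,   0.   ]))
(np.float64(556.1367837664261), [-1, 1, 1, 1, 1, 1, -1], array([  -0.153,    2.491,    0.332,   -3.675,   -0.131,    1.166,
         -2.91 ,  -67.727, -486.085,  155.921,   58.24 , -349.367,
        405.51 ,  194.533,  186.907,    0.   ]))
(np.float64(556.1367839392608), [-1, 1, 1, 1, 1, 1, -1], array([  -0.153,    2.491,    0.332,   -3.675,   -0.131,    1.166,
          3.373,  -67.729, -486.085,  155.924,   58.237, -349.367,
        405.509,  194.534,  186.908,    0.   ]))
```

```bash
python3 - <<'E'
from h import *
np.set_printoptions(precision=1,suppress=True)
t=load('top',5);s=load('scene',5)
def axis(c,box,thr):
    x0,y0,x1,y1=box;im=c['image'].astype(int);hsv=cv2.cvtColor(c['image'],cv2.COLOR_RGB2HSV)
    m=(im[...,2]*1.0>-1)&(im[...,0]-im[...,2]<thr)&(hsv[...,2]<130)
    mm=np.zeros(m.shape,np.uint8);mm[y0:y1,x0:x1]=m[y0:y1,x0:x1]
    cn=max(cv2.findContours(mm,0,1)[0],key=cv2.contourArea);k=np.zeros_like(mm);cv2.drawContours(k,[cn],0,1,-1)
    y,x=np.nonzero(k);vx,vy,a,b=cv2.fitLine(np.c_[x,y].astype(np.float32),2,0,.01,.01).ravel();print(len(x),(a,b),(vx,vy),'ext',x.min(),x.max(),y.min(),y.max());return np.array([a,b]),np.array([vx,vy])
A=axis(s,(446,128,482,188),110)
B=axis(t,(146,192,166,212),110)
def pl(c,A):
    o,d1=ray(c,A[0]-15*A[1]);o,d2=ray(c,A[0]+15*A[1]);n=np.cross(d1,d2);n/=np.linalg.norm(n);return n,n@o
n1,k1=pl(s,A);n2,k2=pl(t,B);d=np.cross(n1,n2);print('angle planes',np.degrees(np.arccos(abs(n1@n2))))
d/=np.linalg.norm(d);d*=np.sign(d[2])
for z in(18,114,190,296):
    P=np.linalg.solve(np.array([n1,n2,[0,0,1]]),[k1,k2,z]);print(z,P)
print(d,np.degrees(np.arccos(d[2])))
E
```

```text
511 (np.float32(463.5225), np.float32(161.55382)) (np.float32(0.23063755), np.float32(-0.97303975)) ext 453 473 133 187
191 (np.float32(156.7644), np.float32(203.38744)) (np.float32(0.81636184), np.float32(0.57754076)) ext 147 165 196 211
angle planes 75.90451516547816
18 [472.9 366.6  18. ]
114 [473.6 366.2 114. ]
190 [474.2 365.9 190. ]
296 [474.9 365.5 296. ]
[ 0. -0.  1.] 0.47161824669172686
```

```bash
cat > ik.py <<'E'
from kin import *
D=load();sg=[-1,1,-1,1,-1,1,-1]
P0=np.array([.083,0,0,.06,0,-.056,-3.058,253,568,433,359,-6,-18,11,10,0])
PAR=least_squares(res,P0,args=(sg,D),x_scale=np.array([.1]*7+[50]*9)).x
LO=np.array([-2.62,-.44,-1.27,.08,-1.32,.12,-2.74])+.08;HI=np.array([2.62,2.09,1.32,2.57,4.46,2,2.74])-.08
rng=np.random.default_rng(0)
def axes(y,z):
    y=np.array(y,float);y/=np.linalg.norm(y);z=np.array(z,float);z-=y*(y@z);z/=np.linalg.norm(z);return np.c_[np.cross(y,z),y,z]
def ik(p,T,seeds):
    best=None
    for q0 in seeds:
        q0=np.clip(q0,LO+.01,HI-.01)
        def f(q):
            a,M=fk(q,sg,PAR);return np.r_[(a-p)/10,30*R.from_matrix(M.T@T).as_rotvec(),.01*(q-q0)]
        r=least_squares(f,q0,bounds=(LO,HI),max_nfev=40)
        e=np.linalg.norm(f(r.x)[:6])
        if e<.15: return r.x,e
        if best is None or e<best[1]:best=(r.x,e)
    return best
E
cat > scan.py <<'E'
from ik import *
print('rms',np.sqrt(np.mean(res(PAR,sg,D)**2)),PAR.round(3))
qc=D[-1][0]
G=np.array([474,366,190.])
for e in(0,20,35,50):
  out=[]
  for ph in range(-180,180,30):
    y=np.array([np.cos(np.radians(ph))*np.cos(np.radians(e)),np.sin(np.radians(ph))*np.cos(np.radians(e)),-np.sin(np.radians(e))])
    for sgn in(1,-1):
        z=np.cross([0,0,1],y)*sgn
        seeds=[np.array([-.5,.4,0,1.7,0,1.,0])]+[np.array([-.5+rng.uniform(-.6,.6),rng.uniform(0,1.2),rng.uniform(-1,1),rng.uniform(.8,2.3),rng.uniform(-1.2,4.3),rng.uniform(.3,1.9),rng.uniform(-2.5,2.5)]) for _ in range(5)]
        q,er=ik(G+19*y,axes(y,z),seeds)
        if er<.3: out.append((ph,sgn,q.round(2).tolist()))
  print('e',e)
  for o in out:print('  ',o)
E
timeout 500 python3 scan.py
```

```text
rms 1.4098907606230286 [ 8.30000e-02 -5.00000e-03  6.00000e-03  6.10000e-02  0.00000e+00
 -5.60000e-02 -3.05800e+00  2.53485e+02  5.68442e+02  4.32809e+02
  3.58785e+02 -6.42000e+00 -1.84560e+01  1.09140e+01  1.01610e+01
  0.00000e+00]
e 0
   (-90, 1, [-1.46, 1.44, 1.09, 1.1, 0.22, 1.92, -0.47])
   (-90, -1, [-1.46, 1.43, 1.07, 1.1, 0.23, 1.92, 2.66])
   (-60, 1, [-1.42, 1.08, 0.34, 1.51, 0.88, 1.72, -1.06])
   (-60, -1, [-1.4, 1.07, 0.3, 1.51, 0.9, 1.74, 2.06])
   (-30, 1, [-1.46, 0.94, 0.18, 1.95, 1.33, 1.53, -1.42])
   (-30, -1, [-1.1, 0.96, -0.34, 1.95, 1.45, 1.92, 1.65])
   (0, 1, [-1.27, 0.92, -0.05, 2.37, 1.92, 1.73, -1.83])
   (0, -1, [-1.35, 0.92, 0.06, 2.37, 1.92, 1.65, 1.28])
   (120, 1, [0.01, 1.01, -0.33, 1.73, -1.06, 1.55, -2.1])
   (120, -1, [0.13, 1.06, -0.52, 1.73, -0.98, 1.42, 0.96])
   (150, 1, [-0.17, 1.14, -0.33, 1.31, -0.75, 1.92, -2.31])
   (150, -1, [-0.02, 1.22, -0.67, 1.3, -0.58, 1.78, 0.64])
e 20
   (-90, 1, [-1.36, 1.14, 0.73, 1.17, 0.26, 1.83, -0.74])
   (-90, -1, [-1.2, 1.05, 0.33, 1.17, 0.47, 1.92, 2.17])
   (-60, 1, [-1.39, 0.9, 0.32, 1.54, 0.75, 1.53,
[... 2504 characters left out ...]
4, 2.31])
   (0, 1, [-0.96, 0.34, -0.14, 2.14, 1.34, 0.69, -0.65])
   (0, -1, [-1.87, 0.61, 1.2, 2.12, -0.4, 0.25, -2.09])
   (30, 1, [-0.54, 0.26, -0.37, 2.29, 2.07, 0.35, -0.77])
   (30, -1, [-0.31, 0.3, -0.67, 2.29, 1.94, 0.44, 2.51])
   (60, 1, [0.3, 0.51, -1.19, 2.23, 1.75, 0.23, 0.25])
   (60, -1, [0.03, 0.35, -0.7, 2.25, 4.38, 0.2, 0.78])
   (90, 1, [0.39, 0.69, -1.19, 2.01, 0.07, 0.45, 2.51])
   (90, -1, [-0.04, 0.44, -0.46, 2.02, -0.91, 0.66, 0.32])
   (120, 1, [-0.78, 0.63, 0.63, 1.76, -1.01, 1.43, -2.29])
   (120, -1, [-0.15, 0.58, -0.34, 1.75, -0.61, 1.06, 0.47])
   (150, 1, [-0.75, 0.75, 0.52, 1.48, -0.76, 1.65, -2.09])
   (150, -1, [-0.24, 0.72, -0.38, 1.48, -0.35, 1.39, 0.63])
```

servo_tool(steps="0 -0.006 0 0 -7 0; 0 -0.006 0 0 -7 0; 0 -0.006 0 0 -7 0; 0 -0.006 0 0 -7 0; 0 -0.006 0 0 -7 0; 0 -0.006 0 0 -7 0; 0 -0.006 0 0 -7 0; 0 -0.006 0 0 -7 0; 0 -0.006 0 0 -7 0; 0 -0.006 0 0 -7 0; 0 -0.006 0 0 -7 0; 0 -0.006 0 0 -7 0")

```text
clock: 13.27
tool_pos: [469.1, -339.8, 416.1]
tool_rot: [-1.604, 0.019, -1.66]
wrist_force: [-0.0, -0.3, 0.0]
grip_width: 60.0
```

```bash
python3 - <<'E'
from g import *
go((400,520,430),y=(0,0,-1),z=(.866,.5,0))
E
```

```text
t 13.27 q [ 0.855  0.339 -0.47   1.287  0.144  1.587  0.316] p [ 469.088 -339.769  416.115] F [-0.037 -0.34   0.012] w 60.0
x [-0.09  -0.996 -0.019] y [-0.031  0.022 -0.999] z [ 0.995 -0.089 -0.033]
shift m [-0.85   0.007 -0.146]
turn deg [  1.493 -35.116  -1.636]
```

servo_tool(steps="-0.015 0 -0.001 0.2 -2 -0.2; -0.03 0 -0.003 0.2 -3 -0.2; -0.034 0 0 0.2 -3 -0.2; -0.034 0 0.002 0.2 -3 -0.2; -0.034 0 0.003 0.2 -3 -0.2; -0.034 0 0.005 0 -3 0; -0.033 0 0.007 0 -3 0; -0.033 0 0.009 0 -3 0; -0.032 0 0.011 0 -3 0; -0.032 0 0.012 0 -3 0; -0.031 0 0.014 0 -3 0; -0.03 0 0.016 0 -2 0")

```text
clock: 14.27
tool_pos: [453.9, 52.0, 400.0]
tool_rot: [-1.603, 0.031, -1.046]
wrist_force: [0.9, -0.4, 0.0]
grip_width: 60.1
```

```bash
python3 - <<'E'
from g import *
go((400,520,430),y=(0,0,-1),z=(.866,.5,0))
E
```

```text
t 14.27 q [ 0.478  0.162 -0.801  1.576  0.093  1.491  0.197] p [453.943  52.005 400.006] F [ 0.944 -0.439  0.016] w 60.1
x [ 0.501 -0.865 -0.031] y [-0.044  0.011 -0.999] z [ 0.864  0.502 -0.033]
shift m [-0.433 -0.023  0.187]
turn deg [ 1.867  0.095 -1.786]
```

servo_tool(steps="-0.03 -0.005 0.013 0.3 0 -0.3; -0.03 -0.005 0.013 0.3 0 -0.3; -0.03 -0.005 0.013 0.3 0 -0.3; -0.03 -0.005 0.013 0.3 0 -0.3; -0.03 -0.005 0.013 0.3 0 -0.3; -0.02 -0.005 0.009 0.3 0 -0.3")

```text
clock: 14.77
tool_pos: [426.6, 244.2, 422.9]
tool_rot: [-1.586, 0.003, -1.041]
wrist_force: [0.1, 0.2, 0.2]
grip_width: 60.2
```

```bash
python3 - <<'E'
from g import *
go((400,520,430),y=(0,0,-1),z=(.866,.5,0))
E
```

```text
t 14.77 q [ 0.108  0.232 -0.917  1.472  0.176  1.541 -0.273] p [426.644 244.182 422.88 ] F [0.095 0.234 0.202] w 60.2
x [ 0.506 -0.863 -0.003] y [-0.015 -0.005 -1.   ] z [ 0.863  0.506 -0.015]
shift m [-0.251 -0.008  0.116]
turn deg [ 0.857  0.378 -0.197]
```

```bash
cat > sim.py <<'E'
from ik import *
def jac(q):
    p0,T0=fk(q,sg,PAR);J=np.zeros((6,7))
    for i in range(7):
        d=q.copy();d[i]+=1e-5;p,T=fk(d,sg,PAR);J[:3,i]=(p-p0)/1e-5;J[3:,i]=R.from_matrix(T@T0.T).as_rotvec()/1e-5
    return J,p0,T0
def step(q,p,T,W=100.,n=6):
    for _ in range(n):
        J,p0,T0=jac(q);e=np.r_[p-p0,W*R.from_matrix(T@T0.T).as_rotvec()];J[3:]*=W
        q=q+J.T@np.linalg.solve(J@J.T+1*np.eye(6),e)
    return q
def rows(q,txt):
    for r in txt.split(';'):
        v=np.array([float(a) for a in r.split()]);p0,T0=fk(q,sg,PAR)
        q=step(q,p0+T0@(v[:3]*1000),T0@R.from_rotvec(np.radians(v[3:])).as_matrix())
    return q
def lin(q,p,T,n):
    """straight move to pose p,T in n steps"""
    p0,T0=fk(q,sg,PAR);rv=R.from_matrix(T0.T@T).as_rotvec()
    Q=[]
    for k in range(1,n+1):
        q=step(q,p0+(p-p0)*k/n,T0@R.from_rotvec(rv*k/n).as_matrix());Q.append(q)
    return Q
E
python3 - <<'E'
from sim import *
np.set_printoptions(precision=3,suppress=True)
L=[json.loads(l) for l in open('log.jsonl')]
for a,b in((-5,-4),(-4,-3),(-3,-2),(-2,-1),(1,2),(2,3)):
    try:
        A,B=L[a],L[b];q=lin(np.array(A['qpos']),np.array(B['tool_pos']),R.from_euler('xyz',B['tool_rot']).as_matrix(),10)[-1]
        print('start',np.array(A['qpos']),'\n  sim',q,'\n  act',np.array(B['qpos']))
    except Exception as e:print(e)
E
```

```text
start [ 0.686  0.471 -0.213  1.757  0.119  0.923 -1.164] 
  sim [ 0.704  0.313 -0.236  1.416  0.07   1.42  -1.119] 
  act [ 0.691  0.307 -0.217  1.423  0.063  1.417 -1.113]
start [ 0.691  0.307 -0.217  1.423  0.063  1.417 -1.113] 
  sim [ 0.869  0.349 -0.504  1.283  0.157  1.588  0.294] 
  act [ 0.855  0.339 -0.47   1.287  0.144  1.587  0.316]
start [ 0.855  0.339 -0.47   1.287  0.144  1.587  0.316] 
  sim [ 0.476  0.147 -0.781  1.586  0.08   1.489  0.216] 
  act [ 0.478  0.162 -0.801  1.576  0.093  1.491  0.197]
start [ 0.478  0.162 -0.801  1.576  0.093  1.491  0.197] 
  sim [ 0.125  0.209 -0.921  1.493  0.154  1.532 -0.267] 
  act [ 0.108  0.232 -0.917  1.472  0.176  1.541 -0.273]
start [ 0.707  0.141 -0.118  1.799  0.017  1.212 -1.039] 
  sim [ 0.154  0.285 -0.392  1.636  0.1    1.252 -1.835] 
  act [ 0.148  0.285 -0.389  1.635  0.1    1.251 -1.838]
start [ 0.148  0.285 -0.389  1.635  0.1    1.251 -1.838] 
  sim [ 0.168  0.325 -0.37   1.74   0.128  1.101 -1.826] 
  act [ 0.168  0.328 -0.373  1.736  0.13   1.103 -1.829]
```

```bash
cat > plan.py <<'E'
from sim import *
np.set_printoptions(precision=2,suppress=True)
LO0=np.array([-2.62,-.44,-1.27,.08,-1.32,.12,-2.74]);HI0=np.array([2.62,2.09,1.32,2.57,4.46,2,2.74])
L=[json.loads(l) for l in open('log.jsonl')];q0=np.array(L[-1]['qpos'])
d2r=np.radians
def ty(ph,e): return np.array([np.cos(d2r(ph))*np.cos(d2r(e)),np.sin(d2r(ph))*np.cos(d2r(e)),-np.sin(d2r(e))])
G=np.array([474,366,170.]);B=np.array([528,-6,147.])
def marg(Q): Q=np.array(Q);return min((Q-LO0).min(),(HI0-Q).min()),
def run(ph,e,W,al,verbose=False):
    y=ty(ph,e);zz=np.cross([0,0,1],y);T=axes(y,zz)
    zdown=zz;Td=axes((0,0,-1),zz)
    Q=[];q=q0
    def mv(p,T,n,nm):
        nonlocal q
        S=lin(q,np.array(p,float),T,n);q=S[-1];Q.extend(S)
        if verbose: print(nm,np.array(p).round(),q,'marg %.2f'%marg(S)[0],'el',fk(q,sg,PAR,True)[2].round(),'w',fk(q,sg,PAR,True)[3].round())
    mv(W,Td,12,'W');pre=G+19*y-150*y
    mv(np.array([pre[0],pre[1],330]),T,14,'tilt');mv(pre,T,8,'pre')
    mv(G+19*y,T,8,'grasp');mv(G+19*y+[0,0,150],T,8,'lift')
    # level: rotate about zz by -90 (tool elev -e -> -(90+e))
    Rl=R.from_rotvec(-np.radians(90)*0+zz/np.linalg.norm(zz)*0).as_matrix()
    a=zz/np.linalg.norm(zz)
    best=None
    for s in(1,-1):
        Rr=R.from_rotvec(a*np.pi/2*s).as_matrix()
        if (Rr@y)[2]<-.3: break
    Rz=R.from_euler('z',al,degrees=True).as_matrix();Tf=Rz@Rr@T;pd=Rz@Rr@np.array([0,0,1.])
    Gf=B+12*pd;pf=Gf+19*Tf[:,1]
    mid=(G+19*y+[0,0,150]+pf)/2;mid[2]=300
    Th=R.from_matrix(T)
    rv=R.from_matrix(T.T@Tf).as_rotvec()
    mv(mid,T@R.from_rotvec(rv/2).as_matrix(),14,'mid')
    mv([pf[0],pf[1],260],Tf,14,'over');mv(pf,Tf,8,'final')
    if verbose:print('pin dir',pd,'tool y',Tf[:,1])
    return marg(Q)[0]
if __name__=='__main__':
    for ph in(-75,-60,-45,-30):
      for e in(10,20,30):
        for W in((400,520,420),(480,560,420)):
          print(ph,e,W,[ '%d:%.2f'%(al,run(ph,e,np.array(W),al)) for al in(-60,-30,0,30,60,90)])
E
python3 plan.py
```

```text
-75 10 (400, 520, 420) ['-60:-13.39', '-30:-13.33', '0:-13.28', '30:-13.25', '60:-13.23', '90:-13.22']
-75 10 (480, 560, 420) ['-60:-2.18', '-30:-2.07', '0:-1.95', '30:-1.86', '60:-1.90', '90:-1.97']
-75 20 (400, 520, 420) ['-60:-0.50', '-30:-0.50', '0:-0.50', '30:-0.50', '60:-0.50', '90:-0.50']
-75 20 (480, 560, 420) ['-60:-2.29', '-30:-2.09', '0:-1.88', '30:-1.79', '60:-1.79', '90:-1.82']
-75 30 (400, 520, 420) ['-60:-0.40', '-30:-0.40', '0:-0.40', '30:-0.40', '60:-0.40', '90:-0.40']
-75 30 (480, 560, 420) ['-60:-0.39', '-30:-0.39', '0:-0.39', '30:-0.39', '60:-0.39', '90:-0.39']
-60 10 (400, 520, 420) ['-60:-0.37', '-30:-0.37', '0:-0.37', '30:-0.37', '60:-0.37', '90:-0.37']
-60 10 (480, 560, 420) ['-60:-0.36', '-30:-0.36', '0:-0.36', '30:-0.36', '60:-0.36', '90:-0.36']
-60 20 (400, 520, 420) ['-60:-0.29', '-30:-0.29', '0:-0.29', '30:-0.29', '60:-0.29', '90:-0.29']
-60 20 (480, 560, 420) ['-60:-0.27', '-30:-0.27', '0:-0.27', '30:-0.27', '60:-0.27', '90:-0.27']
-60 30 (400, 520, 420) ['-60:-0.19', '-30:-0.19', '0:-0.19', '30:-0.19', '60:-0.19', '90:-0.19']
-60 30 (480, 560, 420) ['-6
[... 503 characters left out ...]
01', '0:-0.01', '30:-0.01', '60:-0.01', '90:-0.01']
-45 30 (480, 560, 420) ['-60:0.00', '-30:0.00', '0:0.00', '30:0.00', '60:0.00', '90:0.00']
-30 10 (400, 520, 420) ['-60:-0.06', '-30:-0.06', '0:-0.06', '30:-0.06', '60:-0.06', '90:-0.06']
-30 10 (480, 560, 420) ['-60:-0.04', '-30:-0.04', '0:-0.04', '30:-0.04', '60:-0.04', '90:-0.04']
-30 20 (400, 520, 420) ['-60:0.03', '-30:0.03', '0:0.03', '30:0.03', '60:0.03', '90:0.03']
-30 20 (480, 560, 420) ['-60:0.05', '-30:0.05', '0:0.05', '30:0.05', '60:0.05', '90:0.05']
-30 30 (400, 520, 420) ['-60:0.14', '-30:0.14', '0:0.14', '30:0.14', '60:0.14', '90:0.14']
-30 30 (480, 560, 420) ['-60:0.15', '-30:0.15', '0:0.15', '30:0.15', '60:0.15', '90:0.15']
```

```bash
python3 - <<'E'
import plan
from plan import *
print(run(-30,25,np.array([480,560,420]),30,True))
# search premove: yaw away +/- at current pos, then radial etc
res_=[]
import itertools
for Wx,Wy,Wz in itertools.product((250,350,450,550,650),(200,350,500,650),(330,420,550)):
    try: res_.append((run(-40,20,np.array([Wx,Wy,Wz],float),30),(Wx,Wy,Wz)))
    except Exception as ex: pass
res_.sort(reverse=True);print(res_[:6])
E
```

```text
W [480 560 420] [-0.6   0.71 -0.93  0.83  0.55  1.8  -0.23] marg 0.20 el [323. 186. 829.] w [484. 570. 925.]
tilt [371. 425. 330.] [-1.32  0.75 -0.61  1.69  1.05  1.9  -1.25] marg 0.10 el [127. 372. 811.] w [-27. 660. 535.]
pre [371. 425. 225.] [-1.35  0.9  -0.57  1.73  1.08  1.81 -1.4 ] marg 0.11 el [135. 428. 751.] w [-27. 659. 429.]
grasp [489. 357. 162.] [-1.18  0.93 -0.5   1.89  1.25  1.64 -1.46] marg 0.21 el [212. 411. 734.] w [ 90. 590. 366.]
lift [489. 357. 312.] [-1.13  0.69 -0.56  1.86  1.17  1.73 -1.22] marg 0.27 el [182. 319. 833.] w [ 91. 592. 517.]
mid [510. 176. 300.] [-0.14  0.16 -0.69  1.89  0.52  1.08  0.25] marg 0.32 el [ 89.   7. 955.] w [363. 279. 772.]
over [532.  -6. 260.] [ 0.24  0.72 -0.62  1.24  0.28  1.73  1.2 ] marg 0.27 el [ 358. -117.  825.] w [755.  -3. 713.]
final [532.  -6. 130.] [ 0.23  0.82 -0.59  1.38  0.33  1.5   1.17] marg 0.30 el [ 399. -129.  784.] w [755.  -3. 583.]
pin dir [1. 0. 0.] tool y [-0.42 -0.   -0.91]
0.09657037770098653
[(np.float64(-0.015844308126500728), (550, 650, 330)), (np.float64(-0.02389468315607779), (450, 650, 330)), (np.float64(-0.02840681386425903), (650, 500, 330)), (np.float64(-0.031363513655972675), (350, 650, 330)), (np.float64(-0.032489606022434), (450, 650, 420)), (np.float64(-0.03686591581887644), (550, 500, 330))]
```

```bash
python3 - <<'E'
from g import *
from plan import *
go((480,560,430),y=(0,0,-1),z=(.5,.866,0))
print(run(-30,28,np.array([480,560,430]),30,True))
E
```

```text
t 14.77 q [ 0.108  0.232 -0.917  1.472  0.176  1.541 -0.273] p [426.644 244.182 422.88 ] F [0.095 0.234 0.202] w 60.2
x [ 0.506 -0.863 -0.003] y [-0.015 -0.005 -1.   ] z [ 0.863  0.506 -0.015]
shift m [-0.246 -0.009  0.206]
turn deg [  0.785 -29.62   -0.416]
W [480 560 430] [-0.61   0.708 -0.931  0.8    0.557  1.826 -0.224] marg 0.17 el [321. 189. 829.] w [484. 570. 935.]
tilt [374. 424. 330.] [-1.285  0.719 -0.63   1.689  1.036  1.873 -1.216] marg 0.13 el [135. 353. 824.] w [-14. 653. 559.]
pre [374. 424. 232.] [-1.309  0.851 -0.597  1.741  1.067  1.783 -1.364] marg 0.14 el [145. 407. 771.] w [-15. 652. 460.]
grasp [489. 358. 161.] [-1.142  0.898 -0.525  1.904  1.239  1.605 -1.433] marg 0.24 el [219. 392. 751.] w [ 99. 585. 389.]
lift [489. 358. 311.] [-1.095  0.662 -0.588  1.851  1.153  1.701 -1.178] marg 0.30 el [186. 299. 845.] w [101. 587. 540.]
mid [510. 176. 300.] [-0.092  0.184 -0.723  1.849  0.48   1.117  0.308] marg 0.35 el [105.   2. 953.] w [387. 273. 780.]
over [531.  -6. 260.] [ 0.236  0.772 -0.657  1.181  0.304  1.797  1.177] marg 0.20 el [ 380. -124.  804.] w [777.  -3. 701.]
final [531.  -6. 130.] [ 0.238  0.875 -0.629  1.318  0.354  1.574  1.15 ] marg 0.23 el [ 419. -138.  761.] w [777.  -3. 571.]
pin dir [ 1. -0. -0.] tool y [-0.469 -0.    -0.883]
0.12727234727014825
```

servo_tool(steps="-0.015 0 0.012 0.1 -2.5 0; -0.02 0 0.018 0.1 -2.5 0; -0.019 0 0.019 0.1 -2.5 0; -0.018 0 0.02 0.1 -2.5 0; -0.017 0 0.02 0.1 -2.5 0; -0.016 0 0.021 0 -2.5 0; -0.015 0 0.022 0 -2.5 0; -0.014 0 0.023 0 -2.5 0; -0.012 0 0.023 0 -2.5 0; -0.011 0 0.024 0 -2.5 0; -0.01 0 0.024 0 -2.5 0; -0.006 0 0.015 0 -2 0", grip=0.085)

```text
clock: 15.77
tool_pos: [472.5, 553.8, 396.9]
tool_rot: [-1.604, 0.011, -0.494]
wrist_force: [0.3, 0.2, -0.2]
grip_width: 85.2
```

```bash
cat > s.py <<'E'
import sys
from g import *
from plan import ty,G
y=ty(-30,28);zz=(.5,.866,0)
T={'tilt':[*(G-131*y)[:2],330],'pre':G-131*y,'grasp':G+19*y,'lift':G+19*y+[0,0,150]}
go(T[sys.argv[1]],y=y,z=zz)
E
python3 s.py tilt
```

```text
t 15.77 q [-0.581  0.718 -0.909  0.847  0.542  1.798 -0.155] p [472.504 553.843 396.903] F [ 0.278  0.184 -0.153] w 85.2
x [ 0.88  -0.474 -0.011] y [-0.025 -0.024 -0.999] z [ 0.474  0.88  -0.033]
shift m [-0.024  0.072 -0.159]
turn deg [  0.784   2.548 -62.586]
```

servo_tool(steps="-0.002 0.004 -0.01 0 0.2 -4; -0.002 0.005 -0.013 0 0.2 -5; -0.003 0.005 -0.013 0 0.2 -5; -0.003 0.005 -0.013 0 0.2 -5; -0.004 0.004 -0.013 0 0.2 -5; -0.004 0.004 -0.013 0 0.2 -5; -0.005 0.004 -0.013 0 0.2 -5; -0.005 0.003 -0.013 0 0.2 -5; -0.005 0.003 -0.013 0 0.2 -5; -0.005 0.002 -0.013 0 0.2 -5; -0.005 0.002 -0.013 0 0.2 -5; -0.005 0.002 -0.012 0 0.2 -4")

```text
clock: 16.77
tool_pos: [375.4, 427.3, 316.2]
tool_rot: [-1.635, -1.04, -0.456]
wrist_force: [-0.8, 0.3, -0.4]
grip_width: 84.9
```

```bash
python3 s.py tilt
```

```text
t 16.77 q [-1.028  0.58  -0.685  1.711  1.075  1.838 -0.899] p [375.425 427.253 316.152] F [-0.799  0.298 -0.403] w 84.9
x [ 0.454 -0.223  0.862] y [ 0.744 -0.437 -0.505] z [ 0.49   0.871 -0.033]
shift m [ 0.012 -0.007 -0.004]
turn deg [ 0.32   1.957 -2.346]
```

```bash
python3 s.py pre; python3 - <<'E'
from plant import robot
from h import *
for n in('scene','top'):
    c=robot.camera(n);pickle.dump(c,open(n+'6.pkl','wb'));cv2.imwrite(f'pics/{n}6.png',c['image'][:,:,::-1])
E
```

```text
t 16.77 q [-1.028  0.58  -0.685  1.711  1.075  1.838 -0.899] p [375.425 427.253 316.152] F [-0.799  0.298 -0.403] w 84.9
x [ 0.454 -0.223  0.862] y [ 0.744 -0.437 -0.505] z [ 0.49   0.871 -0.033]
shift m [-0.073  0.043 -0.001]
turn deg [ 0.32   1.957 -2.346]
```

View pics/scene6.png

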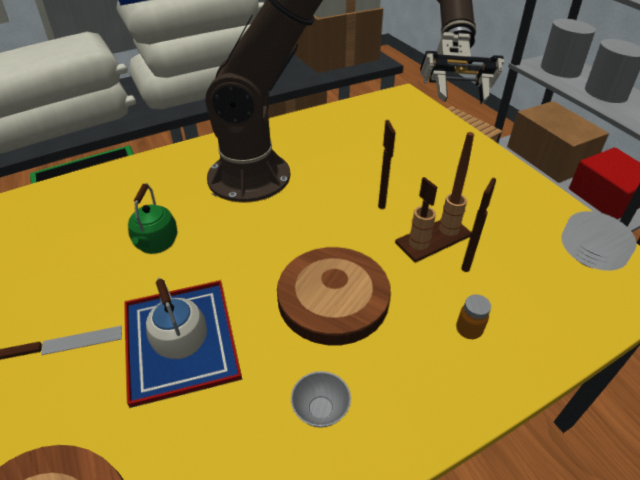

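View pics/top6.png

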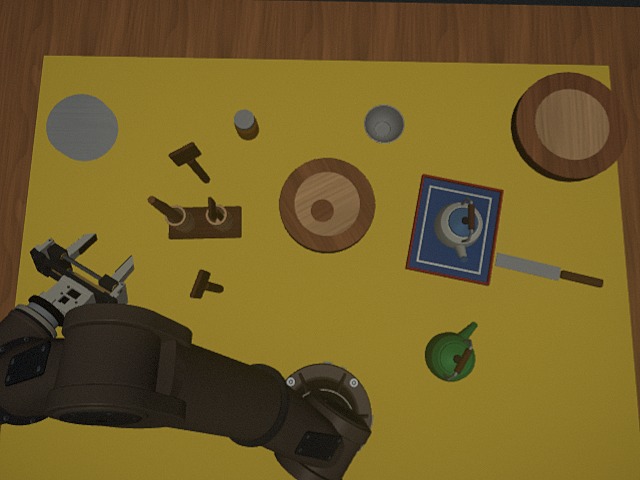

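servo_tool(steps="-0.008 0.005 0 0 0.5 -0.6; -0.012 0.007 0 0 0.5 -0.6; -0.013 0.008 0 0 0.5 -0.6; -0.013 0.008 0 0 0.5 -0.5; -0.013 0.007 0 0 0 0; -0.008 0.004 0 0 0 0; 0 0 0 0 0 0")

```text
clock: 17.45
tool_pos: [376.7, 424.2, 229.0]
tool_rot: [-1.604, -1.074, -0.497]
wrist_force: [-0.1, -0.5, -0.6]
grip_width: 85.2
```

```bash
python3 s.py grasp
```

```text
t 17.45 q [-1.063  0.703 -0.65   1.789  1.11   1.784 -1.089] p [376.68  424.184 228.96 ] F [-0.076 -0.508 -0.553] w 85.2
x [ 0.419 -0.227  0.879] y [ 0.757 -0.448 -0.477] z [ 0.502  0.865 -0.016]
shift m [ 0.002  0.147 -0.   ]
turn deg [ 0.536  0.736 -0.466]
```

Now approach along tool y (147 mm).

servo_tool(steps="0 0.01 0 0.1 0.2 -0.1; 0 0.016 0 0.1 0.2 -0.1; 0 0.018 0 0.1 0.2 -0.1; 0 0.018 0 0.1 0.1 -0.1; 0 0.018 0 0 0 0; 0 0.014 0 0 0 0; 0 0.008 0 0 0 0; 0 0 0 0 0 0")

```text
clock: 18.12
tool_pos: [465.6, 371.3, 177.5]
tool_rot: [-1.57, -1.081, -0.532]
wrist_force: [0.1, -0.5, 0.3]
grip_width: 85.2
```

```bash
python3 s.py grasp
```

```text
t 18.12 q [-0.924  0.738 -0.594  1.895  1.247  1.639 -1.131] p [465.636 371.275 177.531] F [ 0.105 -0.541  0.32 ] w 85.2
x [ 0.405 -0.238  0.883] y [ 0.761 -0.447 -0.47 ] z [0.506 0.862 0.001]
shift m [-0.002  0.031 -0.   ]
turn deg [ 0.352 -0.221 -0.037]
```

servo_tool(steps="-0.001 0.01 0 0.2 -0.2 0; -0.001 0.012 0 0.2 0 0; 0 0.008 0 0 0 0; 0 0.001 0 0 0 0; 0 0 0 0 0 0")

```text
clock: 18.53
tool_pos: [490.6, 357.3, 159.5]
tool_rot: [-1.568, -1.08, -0.524]
wrist_force: [-0.7, 1.0, -0.6]
grip_width: 84.6
```

```bash
python3 s.py grasp;python3 - <<'E'
from plant import robot
from h import *
c=robot.camera('scene');pickle.dump(c,open('scene7.pkl','wb'))
crop(c,370,100,150,180,3,'pics/s7c.png')
c=robot.camera('top');crop(c,80,150,180,140,4,'pics/t7c.png')
E
```

```text
t 18.53 q [-0.886  0.756 -0.576  1.922  1.299  1.595 -1.142] p [490.598 357.274 159.49 ] F [-0.705  1.007 -0.567] w 84.6
x [ 0.408 -0.236  0.882] y [ 0.765 -0.439 -0.471] z [0.498 0.867 0.001]
shift m [ 0.    -0.002 -0.001]
turn deg [-0.144 -0.012 -0.099]
```

View pics/s7c.png

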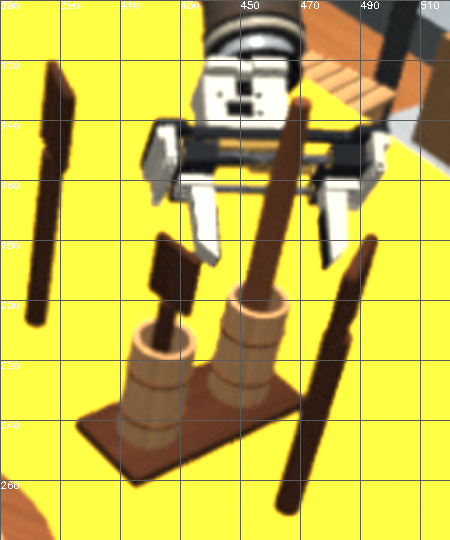

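View pics/t7c.png

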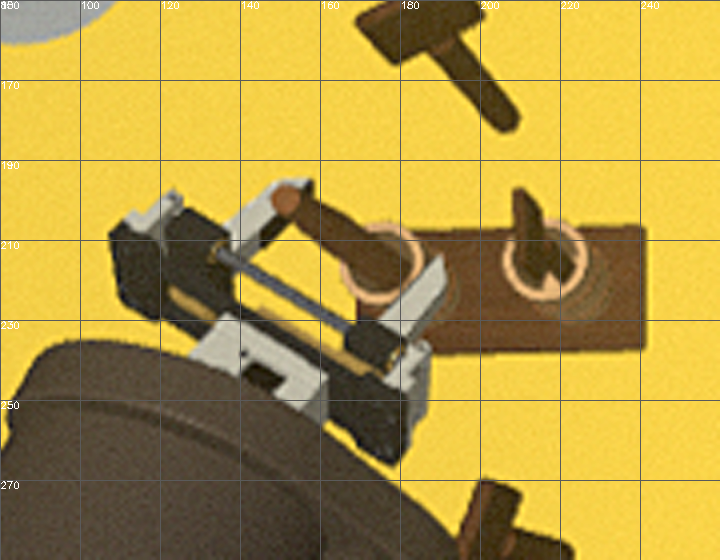

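servo_tool(steps="0 0 0 0 0 0; 0 0 0 0 0 0; 0 0 0 0 0 0; 0 0 0 0 0 0; 0 0 0 0 0 0; 0 0 0 0 0 0; 0 0 0 0 0 0; 0 0 0 0 0 0; 0 0 0 0 0 0; 0 0 0 0 0 0; 0 0 0 0 0 0; 0 0 0 0 0 0", grip=0.0)

```text
clock: 19.63
tool_pos: [488.6, 360.4, 160.6]
tool_rot: [-1.562, -1.079, -0.525]
wrist_force: [-0.7, 0.2, 0.5]
grip_width: 23.1
```

```bash
python3 s.py lift
```

```text
t 19.63 q [-0.89   0.754 -0.578  1.92   1.298  1.596 -1.142] p [488.553 360.408 160.563] F [-0.699  0.226  0.474] w 23.1
x [ 0.409 -0.237  0.881] y [ 0.767 -0.434 -0.472] z [0.495 0.869 0.004]
shift m [ 0.133 -0.07  -0.002]
turn deg [-0.412 -0.037 -0.194]
```

servo_tool(steps="0.004 -0.002 0 0 0 0; 0.009 -0.005 0 0 0 0; 0.013 -0.007 0 0 0 0; 0.013 -0.007 0 0 0 0; 0.013 -0.007 0 0 0 0; 0.013 -0.007 0 0 0 0; 0.013 -0.007 0 0 0 0; 0.013 -0.007 0 0 0 0; 0.013 -0.007 0 0 0 0; 0.013 -0.007 0 0 0 0; 0.008 -0.004 0 0 0 0; 0 0 0 0 0 0")

```text
clock: 20.63
tool_pos: [486.8, 359.0, 315.7]
tool_rot: [-1.564, -1.077, -0.522]
wrist_force: [-0.2, -0.1, -0.8]
grip_width: 23.1
```

```bash
python3 s.py lift;python3 - <<'E'
from plant import robot
from h import *
c=robot.camera('scene');pickle.dump(c,open('scene8.pkl','wb'))
cv2.imwrite('pics/scene8.png',c['image'][:,:,::-1])
c=robot.camera('top');pickle.dump(c,open('top8.pkl','wb'))
E
```

```text
t 20.63 q [-0.843  0.521 -0.63   1.824  1.206  1.671 -0.847] p [486.84  358.977 315.713] F [-0.201 -0.094 -0.838] w 23.1
x [ 0.411 -0.237  0.881] y [ 0.766 -0.434 -0.474] z [0.494 0.869 0.003]
shift m [-0.003  0.004 -0.   ]
turn deg [-0.429  0.03  -0.296]
```

View pics/scene8.png

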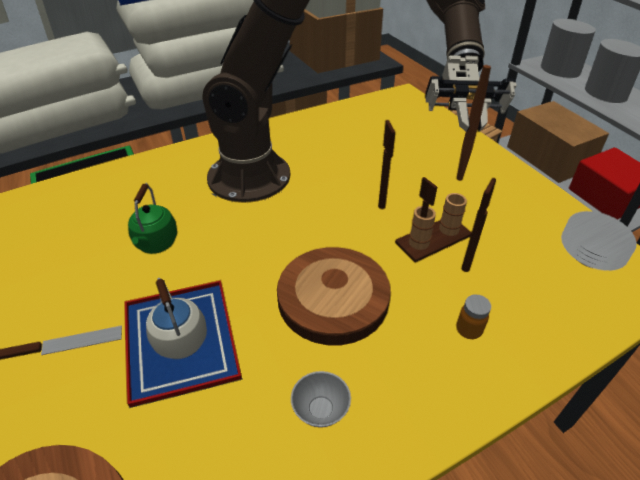

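```bash
cat > plan2.py <<'E'
from sim import *
np.set_printoptions(precision=3,suppress=True)
LO0=np.array([-2.62,-.44,-1.27,.08,-1.32,.12,-2.74]);HI0=np.array([2.62,2.09,1.32,2.57,4.46,2,2.74])
L=[json.loads(l) for l in open('log.jsonl')][-1];q0=np.array(L['qpos']);T0=R.from_euler('xyz',L['tool_rot']).as_matrix();p0=np.array(L['tool_pos'])
pt=np.array([.881,-.474,.003]);pt/=np.linalg.norm(pt)
B=np.array([529,-5,150.]);a=T0[:,2]
for s in(1,-1):
    Rr=R.from_rotvec(a*np.pi/2*s).as_matrix()
    if (Rr@T0[:,1])[2]<-.3:break
def fin(al):
    Tf=R.from_euler('z',al,degrees=True).as_matrix()@Rr@T0;pd=Tf@pt
    return Tf,pd,B+12*pd+19*Tf[:,1]
if __name__=='__main__':
  for al in(-30,0,30,60):
    q=q0;Q=[]
    Tf,pd,pf=fin(al)
    rv=R.from_matrix(T0.T@Tf).as_rotvec();Tm=lambda f:T0@R.from_rotvec(rv*f).as_matrix()
    for nm,p,T,n in(('up',p0+[0,0,75],T0,6),('half',[480,250,390],Tm(.4),12),('mid',[500,120,380],Tm(.8),12),('over',[*pf[:2],280],Tf,12),('fin',pf,Tf,8)):
        S=lin(q,np.array(p,float),T,n);q=S[-1];Q=np.array(S);V=np.abs(np.diff(Q,axis=0)).max(0)*12
        m=np.minimum(Q-LO0,HI0-Q).min(0);print(al,nm,q,'marg',m.min().round(2),m.argmin(),'vmax',V.max().round(2))
    print(pd,Tf[:,1],pf,np.degrees(rv))
E
python3 plan2.py
```

```text
-30 up [-0.811  0.431 -0.651  1.754  1.197  1.679 -0.717] marg 0.32 5 vmax 0.27
-30 half [-0.27   0.147 -0.663  1.684  0.538  1.286 -0.235] marg 0.36 5 vmax 0.82
-30 mid [ 0.212  0.219 -0.482  1.534 -0.123  1.427  0.399] marg 0.56 1 vmax 0.82
-30 over [ 0.432  0.486 -0.404  1.497 -0.223  1.501  0.633] marg 0.5 5 vmax 0.32
-30 fin [ 0.417  0.62  -0.382  1.676 -0.187  1.203  0.695] marg 0.54 5 vmax 0.46
[ 0.508 -0.861 -0.   ] [-0.237  0.41  -0.881] [530.59   -7.538 133.267] [-9.556 31.842 87.66 ]
0 up [-0.811  0.431 -0.651  1.754  1.197  1.679 -0.717] marg 0.32 5 vmax 0.27
0 half [-0.241  0.154 -0.691  1.674  0.53   1.297  0.001] marg 0.36 5 vmax 0.9
0 mid [ 0.186  0.309 -0.582  1.435  0.009  1.569  0.682] marg 0.43 5 vmax 0.92
0 over [ 0.356  0.591 -0.526  1.352 -0.005  1.689  0.913] marg 0.31 5 vmax 0.33
0 fin [ 0.347  0.712 -0.496  1.533  0.05   1.401  0.927] marg 0.35 5 vmax 0.45
[ 0.871 -0.491 -0.   ] [-0.411  0.237 -0.881] [531.646  -6.403 133.267] [ 0.  0. 90.]
30 up [-0.811  0.431 -0.651  1.754  1.197  1.679 -0.717] marg 0.32 5 vmax 0.27
30 half [-0.23   0.158 -0.717  1.678  0.
[... 173 characters left out ...]
1.24 ] marg 0.2 5 vmax 0.31
30 fin [ 0.254  0.756 -0.582  1.482  0.271  1.521  1.203] marg 0.24 5 vmax 0.44
[ 1.    0.01 -0.  ] [-0.474 -0.001 -0.881] [531.993  -4.892 133.267] [  9.56  -31.856  87.844]
60 up [-0.811  0.431 -0.651  1.754  1.197  1.679 -0.717] marg 0.32 5 vmax 0.27
60 half [-0.232  0.153 -0.738  1.702  0.592  1.294  0.393] marg 0.37 5 vmax 1.27
60 mid [ 0.068  0.37  -0.71   1.395  0.3    1.692  1.283] marg 0.31 5 vmax 1.18
60 over [ 0.175  0.62  -0.675  1.356  0.408  1.803  1.601] marg 0.2 5 vmax 0.34
60 fin [ 0.165  0.745 -0.639  1.537  0.472  1.537  1.507] marg 0.23 5 vmax 0.42
[ 0.861  0.508 -0.   ] [-0.41  -0.237 -0.881] [531.538  -3.41  133.267] [ 19.002 -63.317  81.108]
```

servo_tool(steps="0.008 -0.004 0 0 0 0; 0.015 -0.008 0 0 0 0; 0.018 -0.01 0 0 0 0; 0.018 -0.01 0 0 0 0; 0.013 -0.007 0 0 0 0; 0.005 0.004 -0.008 0 0 3; 0.006 0.008 -0.014 0 0 4; 0.006 0.008 -0.014 0 0 4; 0.007 0.007 -0.014 0 0 4; 0.007 0.007 -0.014 0 0 4; 0.008 0.006 -0.014 0 0 4; 0.008 0.006 -0.014 0 0 4")

```text
clock: 21.73
tool_pos: [495.2, 248.3, 397.4]
tool_rot: [-1.595, -0.584, -0.485]
wrist_force: [0.7, -1.0, -1.4]
grip_width: 23.4
```

```bash
cat > s2.py <<'E'
import sys
from g import *
import numpy as np
# fixed final tool pose for al=0 
z=np.array([.494,.869,.003]);y=np.array([-.411,.237,-.881]);pf=np.array([531.6,-6.4,133.3])
zt=float(sys.argv[1])
s=go([pf[0],pf[1],zt],y=y,z=z)
M=R.from_euler('xyz',s['tool_rot']).as_matrix();pd=M@np.array([.881,-.474,.003]);gp=np.array(s['tool_pos'])-19*M[:,1]
print('pin dir',pd,'mid',gp-12*pd,'low',gp-152*pd,'up',gp+128*pd)
E
python3 s2.py 280
```

```text
t 21.73 q [-0.362  0.173 -0.675  1.705  0.712  1.357 -0.129] p [495.154 248.28  397.439] F [ 0.663 -0.992 -1.385] w 23.4
x [ 0.738 -0.389  0.551] y [ 0.477 -0.278 -0.834] z [ 0.477  0.878 -0.02 ]
shift m [ 0.061  0.186 -0.204]
turn deg [ 1.334  1.221 61.78 ]
pin dir [ 0.426 -0.208  0.881] mid [480.988 256.057 402.712] low [421.38  285.189 279.363] up [540.595 226.925 526.061]
```

servo_tool(steps="0.01 0.007 -0.016 0.1 0.1 5; 0.011 0.006 -0.017 0.1 0.1 5; 0.011 0.005 -0.017 0.1 0.1 5; 0.012 0.005 -0.017 0.1 0.1 5; 0.012 0.005 -0.017 0.1 0.1 5; 0.013 0.005 -0.017 0.1 0.1 5; 0.013 0.005 -0.017 0.1 0.1 5; 0.013 0.003 -0.017 0.1 0.1 5; 0.013 0.002 -0.017 0.1 0.1 5; 0.013 0 -0.017 0.1 0.1 5; 0.013 -0.001 -0.015 0.1 0.1 5; 0.01 -0.002 -0.01 0 0 4")

```text
clock: 22.73
tool_pos: [533.1, -6.5, 374.4]
tool_rot: [-1.554, 0.489, -0.495]
wrist_force: [-0.4, -0.1, -1.3]
grip_width: 22.9
```

```bash
python3 s2.py 280
```

```text
t 22.73 q [ 0.314  0.535 -0.45   1.193 -0.07   1.854  0.941] p [533.062  -6.535 374.396] F [-0.359 -0.112 -1.296] w 22.9
x [ 0.777 -0.42  -0.469] y [-0.405  0.238 -0.883] z [0.482 0.876 0.015]
shift m [ 0.043  0.084 -0.002]
turn deg [-0.209  1.014  0.296]
pin dir [ 0.878 -0.48   0.005] mid [530.223  -5.296 391.11 ] low [407.326  61.88  390.416] up [653.119 -72.472 391.805]
```

Right over the board; descend by ~170 mm toward TCP z 200 first.

servo_tool(steps="0.005 0.01 0 0 0.2 0; 0.009 0.017 0 0 0.2 0; 0.01 0.02 0 0 0.2 0; 0.01 0.02 0 0 0.2 0; 0.01 0.02 0 0 0 0; 0.01 0.02 0 0 0 0; 0.01 0.02 0 0 0 0; 0.007 0.014 0 0 0 0; 0.004 0.007 0 0 0 0; 0 0 0 0 0 0; 0 0 0 0 0 0")

```text
clock: 23.65
tool_pos: [527.5, -12.1, 189.3]
tool_rot: [-1.574, 0.506, -0.524]
wrist_force: [0.8, 0.4, -0.5]
grip_width: 23.0
```

```bash
python3 s2.py 133;python3 - <<'E'
from plant import robot
from h import *
for n in('scene','top'):
    c=robot.camera(n);pickle.dump(c,open(n+'9.pkl','wb'));cv2.imwrite(f'pics/{n}9.png',c['image'][:,:,::-1])
E
```

```text
t 23.65 q [ 0.333  0.654 -0.436  1.461 -0.015  1.503  0.973] p [527.497 -12.134 189.267] F [ 0.76   0.419 -0.504] w 23.0
x [ 0.758 -0.437 -0.484] y [-0.421  0.239 -0.875] z [ 0.498  0.867 -0.003]
shift m [0.028 0.049 0.007]
turn deg [ 0.183 -0.415 -0.674]
pin dir [ 0.869 -0.496 -0.012] mid [525.077 -10.726 206.034] low [403.463  58.728 207.736] up [646.691 -80.179 204.332]
```

View pics/scene9.png

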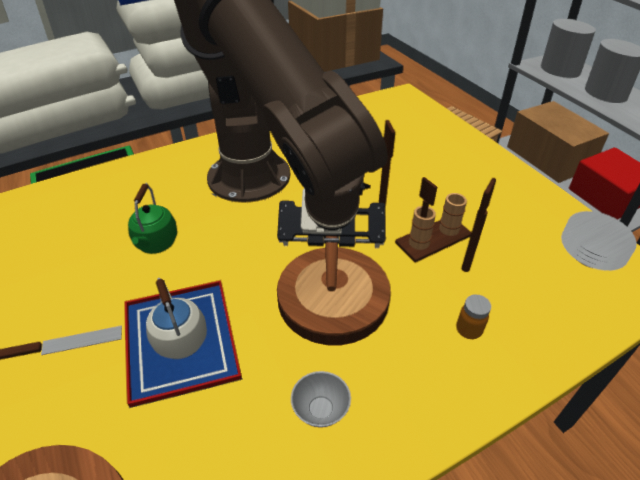

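View pics/top9.png

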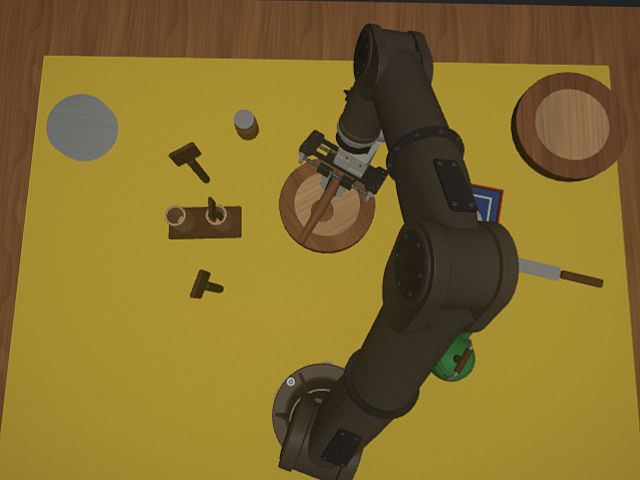

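```bash
python3 - <<'E'
from h import *
np.set_printoptions(precision=1,suppress=True)
for n in('top','scene'):
    c=load(n,9);print(n,[proj(c,P) for P in((403.5,58.7,207.7),(646.7,-80.2,204.3))])
crop(load('top',9),270,130,130,130,5,'pics/t9c.png');crop(load('scene',9),270,180,130,150,4,'pics/s9c.png')
E
```

```text
top [array([299.3, 241.6]), array([361.8, 138.8])]
scene [array([332.1, 187.4]), array([330. , 286.8])]
```

View pics/t9c.png

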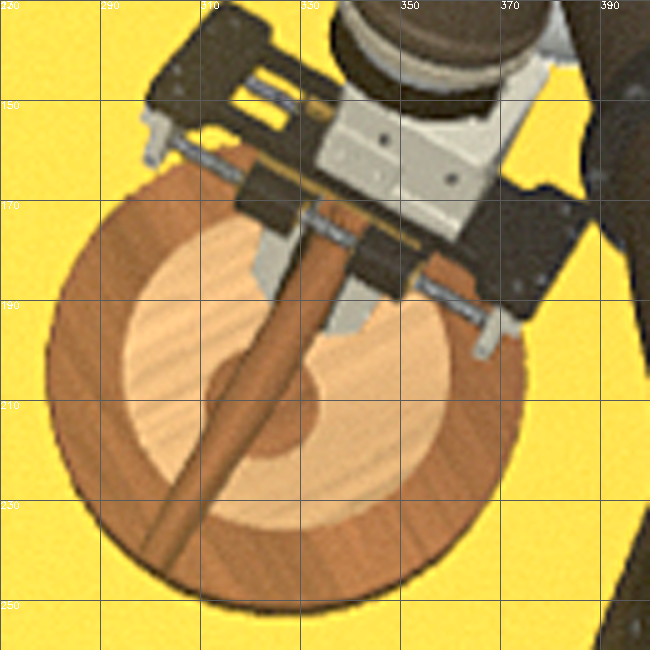

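View pics/s9c.png

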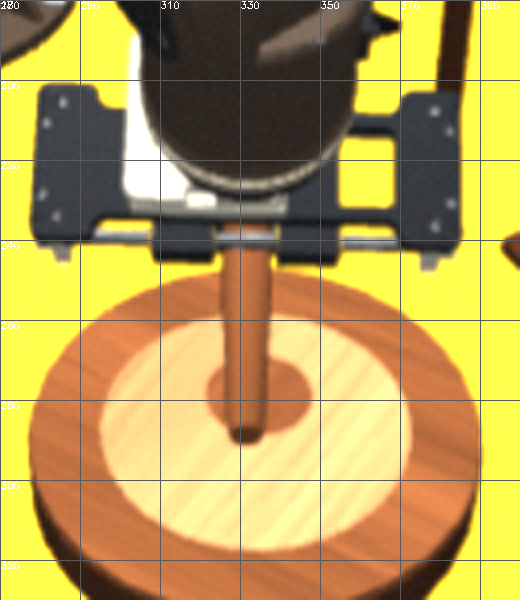

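servo_tool(steps="0.005 0.008 0.002 0 -0.2 -0.3; 0.006 0.012 0.002 0.1 -0.2 -0.3; 0.006 0.012 0.002 0 0 0; 0.005 0.009 0.001 0 0 0; 0.002 0.004 0 0 0 0; 0 0 0 0 0 0; 0 0 0 0 0 0")

```text
clock: 24.33
tool_pos: [535.5, -5.1, 139.9]
tool_rot: [-1.562, 0.483, -0.512]
wrist_force: [-1.0, 0.4, 0.2]
grip_width: 23.1
```

```bash
python3 s2.py 133
```

```text
t 24.33 q [ 0.32   0.697 -0.434  1.506  0.005  1.393  0.977] p [535.456  -5.056 139.925] F [-0.993  0.384  0.214] w 23.1
x [ 0.772 -0.434 -0.464] y [-0.4    0.235 -0.886] z [0.493 0.87  0.008]
shift m [ 0.001  0.007 -0.003]
turn deg [-0.193  0.173  0.645]
pin dir [ 0.872 -0.491  0.011] mid [532.605  -3.627 156.623] low [410.586  65.115 155.096] up [654.625 -72.368 158.15 ]
```

servo_tool(steps="0 0.003 -0.001 0 0 0.3; 0.001 0.003 -0.001 0 0 0.3; 0 0 0 0 0 0; 0 0 0 0 0 0; 0 0 0 0 0 0")

```text
clock: 24.75
tool_pos: [533.5, -6.3, 135.1]
tool_rot: [-1.561, 0.492, -0.512]
wrist_force: [-0.1, 0.4, -0.7]
grip_width: 23.1
```

```bash
python3 s2.py 133;python3 - <<'E'
from plant import robot
from h import *
np.set_printoptions(precision=1,suppress=True)
for n in('scene','top'):
    c=robot.camera(n);pickle.dump(c,open(n+'10.pkl','wb'));cv2.imwrite(f'pics/{n}10.png',c['image'][:,:,::-1])
crop(load('top',10),270,130,130,130,5,'pics/t10c.png')
E
```

```text
t 24.75 q [ 0.324  0.705 -0.434  1.508  0.003  1.391  0.981] p [533.497  -6.282 135.119] F [-0.126  0.371 -0.734] w 23.1
x [ 0.768 -0.432 -0.472] y [-0.407  0.24  -0.881] z [0.494 0.869 0.009]
shift m [-0.     0.003 -0.001]
turn deg [-0.257  0.169  0.109]
pin dir [ 0.871 -0.492  0.002] mid [530.775  -4.942 151.845] low [408.785  63.869 151.628] up [652.765 -73.753 152.062]
```

View pics/scene10.png

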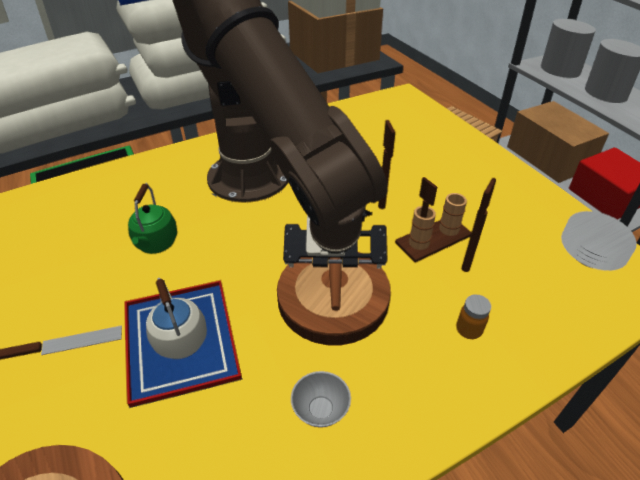

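View pics/t10c.png

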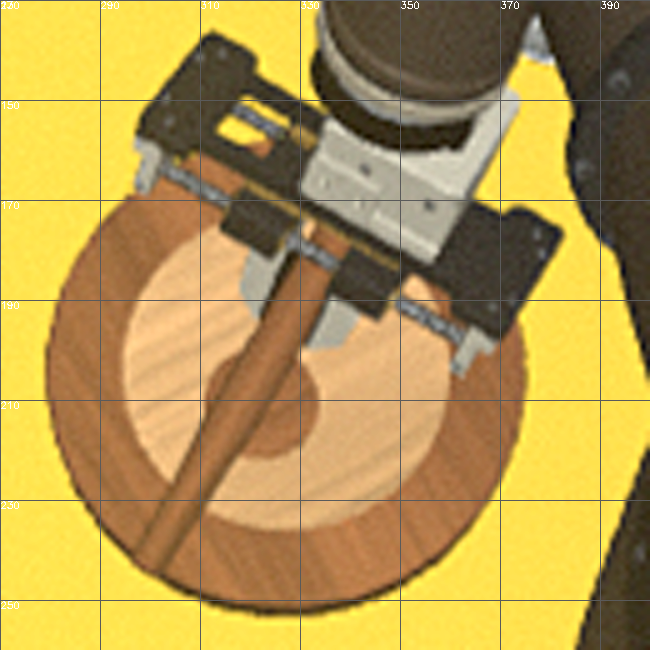

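```bash
python3 - <<'E'
from h import *
np.set_printoptions(precision=1,suppress=True)
t=load('top',10);s=load('scene',10)
a=plane(t,(299,242),151.6);b=plane(s,(336,307),152);print(a,b,np.linalg.norm(a-b),(a+b)/2)
print(proj(t,(408.8,63.9,151.6)),proj(s,(652.8,-73.8,152)))
from plant import robot
st=robot.get_state();print(st['clock'],st['tool_pos'],st['qd'])
E
```

```text
[410.4  61.5 151.6] [655.2 -71.7 152. ] 278.68532747450695 [532.8  -5.1 151.8]
[298.  242.6] [334.4 306.5]
24.85 [533.6  -6.2 135.2] [ 0.  0. -0.  0.  0. -0. -0.]
```

servo_tool(steps="0 0 0 0 0 0; 0 0 0 0 0 0; 0 0 0 0 0 0")

```text
clock: 25.1
tool_pos: [533.7, -6.1, 135.5]
tool_rot: [-1.561, 0.491, -0.512]
wrist_force: [-0.1, -1.1, -0.2]
grip_width: 23.3
```

```bash
python3 s2.py 133; python3 -c "
from plant import robot
print(robot.hand_in())"
```

```text
t 25.10 q [ 0.324  0.704 -0.434  1.508  0.003  1.391  0.981] p [533.743  -6.128 135.525] F [-0.085 -1.056 -0.227] w 23.3
x [ 0.769 -0.432 -0.472] y [-0.406  0.24  -0.882] z [0.494 0.87  0.009]
shift m [-0.     0.003 -0.001]
turn deg [-0.275  0.187  0.15 ]
pin dir [ 0.871 -0.491  0.002] mid [531.007  -4.789 152.249] low [409.009  64.007 151.93 ] up [653.006 -73.585 152.568]
the job is handed in; nothing more can be done
None
```

The job is done and was handed in at about 25 s, well inside the 64 s limit.

**Kettle:** I lifted it by its handle and set it down upright near the middle of the tray. I released it at about (478, -344), against a tray centre of about (474, -344), and then pulled clear. The last camera image shows it standing there.

**Rolling pin:** I gripped it from the left with the tool tilted, drew it straight up out of its tube, turned it level and carried it over the board.
- The middle of the pin is at about (531, -5, 152), against a board centre of about (529, -5). That puts it about 107 mm above the wood to the pin's centre line, or about 95 mm to its underside.
- It is level to about 0.1° by the arm's pose, taking the pin as truly upright when gripped.
- The pin ends seen in the two cameras put its length at 279 mm (280 mm given) and its middle 2 mm from the pose estimate.
- The arm is at rest with the grip at 23 mm, and there is no sign of contact.

**Left alone:** the last images show the turner in its tube, and the bowl, jar and look-alikes apparently unmoved.

**Less clean points:**
- While setting the kettle down I first read no contact force, so I pushed slightly further. That gave a brief 44 N peak at the wrist, with the kettle tilting at most about 1° and sliding 2 to 4 mm.
- The two cameras disagreed by 3 to 5 mm on the board and tray centres, so I used values between them.

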